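# Top up the vial dispenser in expiry order

### The arm

A 7-joint arm with a two-finger parallel gripper is mounted at the origin on the work surface. World frame = base frame: x ahead of the robot, y to its left, z up, the work surface at z = 0. Lengths are in m, angles in rad, forces in N, time in s.
With the tool pointing down it reaches from about 0.4 to 0.85 m from the base axis. Payload 4.5 kg.
Tool frame: the origin (TCP) lies midway between the tips of the shut fingers; the grasp point (between the pads) lies 19 mm behind it; z points along the fingers, y is the direction in which the jaws open and shut (so a half turn about z gives the same grasp; the last joint's range is limited). The gripper opens to 88 mm and grips with 3 to 60 N. Pads are 18 mm wide; open, the fingers measure 123 mm over their backs; the gripper's body (75 mm by 187 mm) begins 45 mm behind the grasp point.
Start: joints at [1.167, 0.689, -0.195, 1.565, 0.157, 0.902, -0.215], TCP at [0.265, -0.566, 0.239] pointing down, gripper open.
Joint ranges: [-3.01, 3.01], [-0.46, 2.08], [-1.47, 1.51], [0.13, 2.56], [-1, 4.14], [0.04, 2.09], [-2.66, 2.66]. Speed limits (rad/s): [2.57, 2.57, 3.14, 3.14, 3.14, 3.14, 3.14].

### API

Orientations are given as a unit quaternion [x, y, z, w].
In Python, from plant import r, viewer gives the robot as it stands.
- The arm moves only by the tool play_rows, never from a script. Its argument "commands" is a list of rows, each an object with "delta_rot": the turn, a rotation vector about the tool's x, y, z normalised to -1 to 1, where 1 is pi rad, a list of three; "travel": the shift along the tool's x, y, z normalised to -1 to 1, where 1 is 15 cm, a list of three; "gripper": the opening, from -1 (shut) to 1 (fully open). In form: [{"delta_rot": [wx, wy, wz], "travel": [x, y, z], "gripper": gripper}, ...]. A call has 1 to 12 rows; each row is the pose to reach, as a shift and turn from the pose commanded when the call began, along the tool's axes at that moment, turning the shorter way round; what a row does not reach only later rows make up. A row lasts 1/8 s, in which the tool goes at most 62.5 mm and 10.7 degrees, less where a joint would pass 70% of its speed; a pose out of reach is approached as far as the arm can. A call with a number of a shift or a turn outside -1 to 1 is refused whole. A call with a gripper value outside its range is refused whole. The fingers move at their own pace and stop on an object; "force" is the grip in N (left out, the last holds). Time passes only in rows, so rows that repeat a pose let the fingers close. It gives the time, the measured TCP pose, the force and the opening at its end, in the units of the state.
- r.get_state(): the state, without advancing time (a new reading comes with each control period).
- viewer.snapshot(name): name is "side" or "top"; returns a dict with "color" (480x640x3 uint8, red, green, blue), "z_map" (480x640 float32, m along the optical axis (not along the pixel's ray), 0 where there is no reading), "fx", "fy", "cx", "cy" (pixels), "origin" and "attitude" of the camera in the world. Camera axes: x right, y up, looking along -z (the intrinsics and any distortion apply to the point x, -y, -z); pixel columns grow to the right and rows downward; lengths in m; the calibration is good to about 2 mm. A picture is of the moment at which its call begins.
- r.finish_job(): hands the job in, once; it reports no verdict.
Trained networks look in the newest picture that a camera, given by its name, has taken for a name from the list of things; names that differ only in an ending like _2 or _b are one class to them, and where a whole thing is asked for, a point or a joint stands for the part that bears it (a point fixed in the world has none). Each returns a list of dicts, best first, with "conf" (0 to 1); they miss things now and then, are a little off and sometimes report something else, mostly with a low value. They report only what shows in the picture. A call takes as long as a camera call. They do not tell look-alikes from the thing itself.
- viewer.outline_of(camera, label): "pixels" (480x640 bool, what is visible of it) and "at" ([column, row] in pixels, amid what is visible of it).
- viewer.pinpoint(camera, label): "at" ([column, row] in pixels: a listed point, or the origin of a listed thing).
The state is a dict: "clock": time; "q": joint angles; "qd": joint speeds; "joint_torque": joint torques, N m; "tool_pos": TCP position; "eef_rot": TCP orientation; "contact_force": force on the tool from outside, world axes, zero at the start; "moment": the same for the moment, N m; "opening": opening from 0.0 (shut) to 1.0 (fully open).
Only numpy, scipy, OpenCV 4.12 (cv2) and the standard library are available. Lean on these libraries where they do the work, as an engineer would, in place of code of your own. Each camera call takes 0.05 s, during which the arm holds its last target. There are 200 camera calls.

### The job

Top up the gravity-feed vial magazine: take the purple-capped vial from the sloped rack, lay it on its side in the magazine's mouth with its cap facing the same way as the white-capped vial already inside, and press it gently down through the sprung flap so that it rolls into the lane; then do the same with the orange-capped one, so that they will come out white, purple, orange. The vials are glass: do not drop them or press them hard; leave the grey-capped vial in the rack and the other things on the table where they are.

Things in the scene. Friction and masses are not known exactly. Their poses are not given: they have to be found in the camera images.
- rack: white sloped rack, fixed; 130 (x) by 200 mm (y), origin centre of underside, z up. Three vials in a row along y, 65 mm apart, bases 45 mm up, each leaning 45 deg, cap up and to rack -x (to the robot). Pockets hold only the lowest 14 mm at the sides, 10 mm on the upper side, play under 1 mm; a 16 mm wide bar under each vial reaches 44 mm from its base. A vial comes out freely along its axis.
- purple: glass vial: body a cylinder 30 mm in diameter and 46 mm long with a white paper band, then a neck (16 mm), crimp (21 mm) and purple flip cap (22 mm in diameter), 62 mm long in all, about 45 g. Origin at the centre of the flat base, +z runs along the vial to the cap. Starts in the rack, in any pocket.
- orange: glass vial: body a cylinder 30 mm in diameter and 46 mm long with a white paper band, then a neck (16 mm), crimp (21 mm) and orange flip cap (22 mm in diameter), 62 mm long in all, about 45 g. Origin at the centre of the flat base, +z runs along the vial to the cap. Starts in the rack, in any pocket.
- grey: glass vial: body a cylinder 30 mm in diameter and 46 mm long with a white paper band, then a neck (16 mm), crimp (21 mm) and dark grey flip cap (22 mm in diameter), 62 mm long in all, about 45 g. Origin at the centre of the flat base, +z runs along the vial to the cap. Starts in the rack, in any pocket, and is to stay there.
- white: glass vial: body a cylinder 30 mm in diameter and 46 mm long with a white paper band, then a neck (16 mm), crimp (21 mm) and white flip cap (22 mm in diameter), 62 mm long in all, about 45 g. Origin at the centre of the flat base, +z runs along the vial to the cap. Already in the magazine, lying at the outlet against the stop.
- mag: blue gravity-feed magazine, fixed, 100 by 190 mm; origin on the table straight below the centre of its mouth, z up. Lane 68 mm wide runs down at 14 deg to its -y under a clear roof to a stop. Vials lie across it, along x, caps to its -x (to the robot), and roll down by themselves; centres of three vials in it are 113, 84 and 55 mm from the mouth along -y.
- mouth (a point): loading mouth, open from above: centre of the yellow flap's upper face, 78 mm over the table; axes as the magazine. Clear space 68 mm in x between cheeks (20 mm above the flap; flares on top to 35 mm), 38 mm in y between a lip (-y) and a wall (+y), both 8 mm above the flap. The lip's underside is 1 mm above the flap, so a vial passes under it only when pushed down about 30 mm.
- outlet (a point): where the middle of the vial at the lower stop lies, in the magazine's frame (0, -113, 36) mm; axes as the magazine
- flap (a joint): slick yellow sprung flap, floor of the mouth, hinged at its uphill (+y) edge: 0 = up (slopes 5 deg to the lip; a vial rests against the lip), 0.85 rad = right down. It carries a vial's weight; about 3 N on the vial starts it down, about 6 N takes it right down. The vial then rolls off under the lip and the flap springs up when let go; let go too early, it pinches the vial under the lip and stays partly down: press again.
- sanitiser: clear bottle with blue cap, 56 mm in diameter, 150 mm high, standing loose on the table; origin at the centre of its base
- dish: steel bowl, 100 mm in diameter, 35 mm high, loose on the table; origin at the centre of its base
- swabs: green carton 80 x 120 x 50 mm, loose on the table; origin at the centre of its base
- purple_mid (a point): middle of the purple-capped vial, on its axis 31 mm from the base; axes as the vial
- purple_cap (a point): centre of the top of the purple cap, 62 mm from the base; axes as the vial
- orange_mid (a point): middle of the orange-capped vial, on its axis 31 mm from the base; axes as the vial
- orange_cap (a point): centre of the top of the orange cap, 62 mm from the base; axes as the vial
- grey_mid (a point): middle of the grey-capped vial, on its axis 31 mm from the base; axes as the vial
- white_mid (a point): middle of the white-capped vial, on its axis 31 mm from the base; axes as the vial
- white_cap (a point): centre of the top of the white cap, 62 mm from the base; axes as the vial
Mind the look-alikes: they are no part of the job. Leave any yellow look-alike of the orange alone.

How it is judged:
By the outcome, as a careful person would: the job done as asked, in the order asked, and still so for the second after the job is handed in, with the robot touching nothing.
It also fails if it takes over 72 s, if anything falls off the work surface, if the arm or the gripper's body presses on something with over 40 N, if the wrist force passes 120 N, or if a joint passes its speed limit or range.

## Working session

There is one attempt and no reset: what is moved stays moved. The work goes in short steps, Python scripts to look and compute and a tool call to move; the robot and the scene stay as the last step left them, time stands still between calls to the robot, and variables do not carry over. Pictures are saved under pics/ and viewed, about 8 in all and at most 12, crops included, and the job is handed in when it is done.

Besides the shell and the picture viewer there is one more tool, called after ">>>" as name(argument=value, ...), one argument or row to a line, values as JSON. play_rows: Moves the arm, as the interface text tells. Its arguments: {"type":"object","properties":{"commands":{"type":"array","items":{"type":"object","properties":{"delta_rot":{"type":"array","items":{"type":"number","minimum":-1,"maximum":1}},"travel":{"type":"array","items":{"type":"number","minimum":-1,"maximum":1}},"gripper":{"type":"number"}}}},"force":{"type":"number"}},"required":["commands"]}

```bash
ls; mkdir -p pics
cat > h.py <<'E'
import numpy as np,cv2
from scipy.spatial.transform import Rotation as R
from plant import r,viewer
def snap(n,f=None):
    s=viewer.snapshot(n)
    if f: cv2.imwrite('pics/'+f,s['color'][:,:,::-1])
    return s
def att(s):
    a=np.array(s['attitude'],float)
    return a if a.shape==(3,3) else R.from_quat(a).as_matrix()
def w(s,u,v,z=None):
    if z is None:
        p=s['z_map'][int(v)-2:int(v)+3,int(u)-2:int(u)+3]; z=np.median(p[p>0])
    c=np.array([(u-s['cx'])/s['fx']*z,-(v-s['cy'])/s['fy']*z,-z])
    return att(s)@c+np.array(s['origin'])
def ray(s,u,v):
    d=w(s,u,v,1.0)-np.array(s['origin']); return np.array(s['origin']),d
def tri(a,b):
    (o1,d1),(o2,d2)=a,b
    t=np.linalg.lstsq(np.c_[d1,-d2],o2-o1,rcond=None)[0]
    p,q=o1+t[0]*d1,o2+t[1]*d2
    return (p+q)/2,np.linalg.norm(p-q)
E
python3 - <<'E'
from h import *
np.set_printoptions(precision=4,suppress=True)
S={n:snap(n,n+'0.png') for n in('side','top')}
for n,s in S.items(): print(n,s['origin'],s['attitude'],s['fx'],s['fy'],s['cx'],s['cy'],[k for k in s])
st=r.get_state();print(st['tool_pos'],st['eef_rot'],st['clock'],st['opening'])
for l in ['rack','purple','orange','grey','white','mag','mouth','outlet','flap','sanitiser','dish','swabs','purple_mid','purple_cap','orange_mid','orange_cap','grey_mid','white_mid','white_cap']:
    P={}
    for n in S:
        try: d=viewer.pinpoint(n,l)
        except Exception as e: print(e);continue
        for x in d[:2]: print(l,n,np.round(x['at'],1),round(x['conf'],2))
        if d:P[n]=ray(S[n],*d[0]['at'])
    if len(P)==2: print('   ',*tri(P['side'],P['top']))
E
```

```text
pics
side [-0.0114  0.8502  0.7414] [-0.1385  0.4485  0.8462 -0.2522] 619.7809790913892 619.7809790913892 325.20342810203 235.66001735151207 ['color', 'z_map', 'fx', 'fy', 'cx', 'cy', 'origin', 'attitude']
top [0.3763 0.0122 1.1513] [-0.041   0.041   0.7098 -0.702 ] 541.3978530795223 541.3978530795223 322.5429751125071 243.47605549994347 ['color', 'z_map', 'fx', 'fy', 'cx', 'cy', 'origin', 'attitude']
[ 0.2647 -0.5656  0.238 ] [ 0.9761  0.2172 -0.0002 -0.0008] 0.1 1.0009277924634463
rack side [295.5 307.5] 0.74
rack side [295.5 335.3] 0.65
rack top [222.9 260.9] 0.76
rack top [185.7 253.9] 0.31
    [0.4722 0.2148 0.058 ] 0.004226528889561418
purple side [283.1 314.7] 0.85
purple top [218.8 249.6] 0.88
    [0.4948 0.2255 0.0397] 0.0014358587956939627
orange side [266.2 340.1] 0.85
orange side [361.8 398.6] 0.84
orange top [189.3 346.8] 0.94
orange top [185.2 252.7] 0.87
    [0.3631 0.3108 0.1148] 0.14943705009583547
grey side [299.3 286.4] 0.86
grey side [390.2 186.4] 0.37
grey top [248.3 241.3] 0.86
grey top [415.2 205.4] 0.3
    [0.508  0.1618 0.0532] 0.0053227195268219585
white top
[... 1102 characters left out ...]
6
purple_mid top [435.9 139.2] 0.18
    [0.471  0.2248 0.064 ] 0.008746203001937453
purple_cap side [305.3 296.8] 0.63
purple_cap top [216.4 270.1] 0.92
purple_cap top [408.7 212.7] 0.6
    [0.4496 0.2196 0.0952] 0.0007952324010318717
orange_mid side [275.8 332.1] 0.72
orange_mid side [358.5 384.2] 0.58
orange_mid top [197.5 336.5] 0.71
orange_mid top [187.7 263.3] 0.7
    [0.3747 0.2901 0.1072] 0.12948424892104662
orange_cap side [286.3 322.7] 0.78
orange_cap side [297.4 286.9] 0.71
orange_cap top [187.4 274.9] 0.92
orange_cap top [202.6 323. ] 0.82
    [0.4428 0.279  0.0869] 0.00392235110245617
grey_mid top [249.3 254.3] 0.7
white_mid top [466.4 215.4] 0.67
white_cap top [463.9 227.6] 0.77
```

View pics/top0.png

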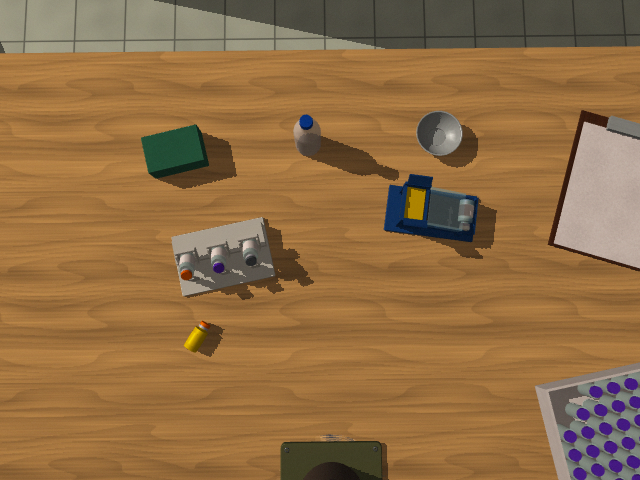

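View pics/side0.png

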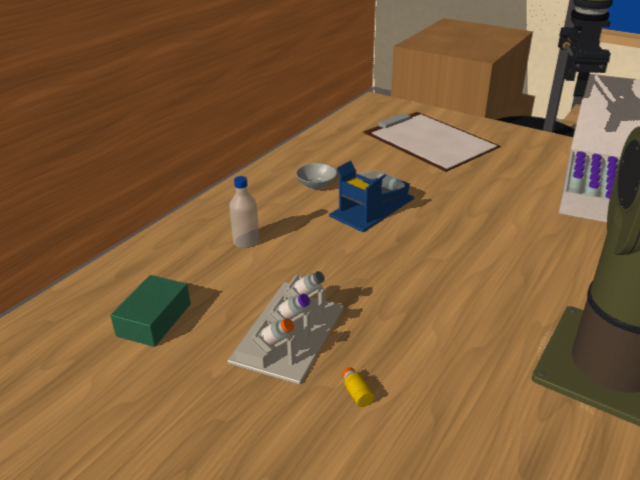

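The top view shows the rack at (222,258) holding orange at left, purple in the middle and grey at right. The yellow look-alike is at (198,336), and the magazine is at (430,208) with its yellow flap at (416,204). The side view agrees. Next I'll measure the yaws and positions.

```bash
cat >> h.py <<'E'
def cloud(s):
    z=s['z_map'];v,u=np.indices(z.shape)
    c=np.stack([(u-s['cx'])/s['fx']*z,-(v-s['cy'])/s['fy']*z,-z],-1)
    return c@att(s).T+np.array(s['origin'])
E
python3 - <<'E'
from h import *
np.set_printoptions(precision=4,suppress=True)
S={n:snap(n) for n in('side','top')}
P={n:cloud(s) for n,s in S.items()}
for n in S:
  s,p=S[n],P[n]
  tb=p[(np.abs(p[...,0]-.4)<.05)&(np.abs(p[...,1]-0)<.08)&(s['z_map']>0)]
  print(n,'table z',np.median(tb[:,2]))
  for nm,c,rad in(('rack',(.46,.215),.14),('mag',(.575,-.21),.13)):
    for lo in(.004,.008):
      m=(np.hypot(p[...,0]-c[0],p[...,1]-c[1])<rad)&(p[...,2]>lo)&(p[...,2]<.15)&(s['z_map']>0)
      q=p[m][:,:2].astype(np.float32)
      print(n,nm,lo,cv2.minAreaRect(q),m.sum())
  hsv=cv2.cvtColor(s['color'],cv2.COLOR_RGB2HSV)
  m=cv2.inRange(hsv,(20,150,120),(34,255,255))>0
  m&=(np.hypot(p[...,0]-.58,p[...,1]+.18)<.06)
  q=p[m];print(n,'flap',m.sum(),q.mean(0),q.min(0),q.max(0),cv2.minAreaRect(q[:,:2].astype(np.float32)))
  q2=p[(np.hypot(p[...,0]-.575,p[...,1]+.2)<.13)]
  for l in('orange','orange_mid','orange_cap','purple','purple_mid','purple_cap','grey','mouth','outlet'):
    for d in viewer.pinpoint(n,l)[:2]: print(n,l,np.round(d['at'],1),round(d['conf'],2),'surf',w(s,*d['at']))
# color-based cap tops triangulation
for nm,c in(('orange',((3,150,120),(14,255,255))),('purple',((120,100,50),(145,255,255)))):
  for n in S:
    s,p=S[n],P[n]
    m=(cv2.inRange(cv2.cvtColor(s['color'],cv2.COLOR_RGB2HSV),*c)>0)&(np.hypot(p[...,0]-.45,p[...,1]-.24)<.09)&(p[...,0]>.39)
    print(nm,n,m.sum(),p[m].mean(0) if m.any() else 0)
E
```

```text
side table z 8.368326094215783e-05
side rack 0.004 ((0.44770288467407227, 0.22528886795043945), (0.21078474819660187, 0.21838024258613586), 14.963334083557129) 7036
side rack 0.008 ((0.4453594386577606, 0.21913528442382812), (0.20862074196338654, 0.20060370862483978), 12.657196998596191) 5622
side mag 0.004 ((0.5796085000038147, -0.19588354229927063), (0.22741448879241943, 0.18548037111759186), 19.738882064819336) 3534
side mag 0.008 ((0.6114200353622437, -0.22195108234882355), (0.18998858332633972, 0.18318088352680206), 81.59142303466797) 2955
side flap 108 [ 0.5873 -0.1783  0.0777] [ 0.5638 -0.1964  0.0745] [ 0.6085 -0.1592  0.0812] ((0.5851938128471375, -0.17893464863300323), (0.030533500015735626, 0.04698958247900009), 77.4602279663086)
side orange [268.  338.3] 0.96 surf [0.4647 0.3028 0.0618]
side orange [365.2 399.3] 0.77 surf [0.2928 0.2912 0.0167]
side orange_mid [274.1 330.3] 0.75 surf [0.4552 0.2978 0.0797]
side orange_mid [359.3 385. ] 0.65 surf [0.3091 0.2817 0.0292]
side orange_cap [343.1 373.1] 0.68 surf [0.3471 0.2671 0.02  ]
side orange_cap [287.9 326.6] 0.55 surf [0
[... 1355 characters left out ...]
0837]
top orange_cap [203.7 324.8] 0.64 surf [0.3417 0.2581 0.0244]
top orange_cap [186.8 276.2] 0.63 surf [0.4385 0.2789 0.0877]
top purple [218.4 248.9] 0.54 surf [0.4942 0.2219 0.0645]
top purple_mid [217.5 258.3] 0.84 surf [0.4733 0.2194 0.0853]
top purple_cap [221.2 270.5] 0.86 surf [0.4491 0.2118 0.0855]
top grey [248.6 243.2] 0.84 surf [0.5046 0.1603 0.0694]
top mouth [414.8 205.3] 0.79 surf [ 0.5768 -0.1751  0.0772]
top mouth [435.8 141.1] 0.19 surf [ 0.7316 -0.2377  0.0053]
top outlet [465.4 217.5] 0.66 surf [ 0.5552 -0.2832  0.0501]
orange side 107 [0.4403 0.2862 0.0896]
orange top 23 [0.4461 0.2836 0.0921]
purple side 115 [0.4527 0.2217 0.0887]
purple top 91 [0.4549 0.2171 0.0898]
```

Run:
```python
from h import *
from scipy.optimize import least_squares
np.set_printoptions(precision=4,suppress=True)
C=[cloud(snap(n)) for n in('top','side')]
def fit(c0,pts,yaw0):
    def ax(p):
        y=np.deg2rad(p[3]);e=np.deg2rad(45)
        return np.array([-np.cos(y)*np.cos(e),-np.sin(y)*np.cos(e),np.sin(e)])
    p=np.array([*c0,yaw0])
    for it in range(6):
        a=ax(p);d=pts-p[:3];t=d@a;rr=np.linalg.norm(d-t[:,None]*a,axis=1)
        k=(np.abs(t)<.014-.001)|((t>-.012)&(t<.013));k&=(np.abs(rr-.015)<(.008 if it<3 else .004))
        q=pts[k]
        def f(x):
            a=ax([*p[:3],x[2]]);yv=np.array([-np.sin(np.deg2rad(x[2])),np.cos(np.deg2rad(x[2])),0]);n=np.cross(yv,a)
            o=p[:3]+x[0]*yv+x[1]*n;d=q-o;t=d@a
            return np.r_[np.linalg.norm(d-t[:,None]*a,axis=1)-.015,(x[2]-12)*2e-3]
        s=least_squares(f,[0,0,p[3]],loss='soft_l1',f_scale=.001).x
        yv=np.array([-np.sin(np.deg2rad(s[2])),np.cos(np.deg2rad(s[2])),0]);a=ax([*p[:3],s[2]])
        p[:3]+=s[0]*yv+s[1]*np.cross(yv,a);p[3]=s[2]
    return p,k.sum()
for nm,c in(('purple',(.471,.220,.067)),('orange',(.459,.283,.067)),('grey',(.486,.157,.067))):
    for lab,L in(('both',C),('top',C[:1]),('side',C[1:])):
        pts=np.concatenate([x.reshape(-1,3) for x in L]);pts=pts[np.linalg.norm(pts-c,axis=1)<.03]
        pp,k=fit(c,pts,12.);a=np.array([-np.cos(np.deg2rad(pp[3])),-np.sin(np.deg2rad(pp[3])),1])/2**.5
        far=np.concatenate([x.reshape(-1,3) for x in L]);d=far-pp[:3];t=d@a;rr=np.linalg.norm(d-t[:,None]*a,axis=1)
        tt=t[(rr<.0095)&(t<.045)&(t>.015)]
        print(nm,lab,pp,k,'cap top at',np.percentile(tt,[50,90,98])if len(tt)else 0)
```

```text
purple both [ 0.4717  0.222   0.0681 12.2084] 414 cap top at [0.0286 0.03   0.0314]
purple top [ 0.4719  0.2211  0.0681 11.9165] 148 cap top at [0.0279 0.0299 0.0303]
purple side [ 0.4715  0.2223  0.068  12.3908] 268 cap top at [0.0288 0.03   0.0315]
orange both [ 0.4588  0.2858  0.0675 12.189 ] 422 cap top at [0.0293 0.031  0.0323]
orange top [ 0.459   0.2851  0.0674 11.9809] 149 cap top at [0.0291 0.0308 0.0323]
orange side [ 0.4587  0.2861  0.0674 12.2646] 276 cap top at [0.0294 0.0311 0.032 ]
grey both [ 0.4861  0.1587  0.0674 12.1028] 373 cap top at [0.0298 0.0315 0.0324]
grey top [ 0.4863  0.1578  0.0675 11.9342] 138 cap top at [0.0299 0.0314 0.0329]
grey side [ 0.4858  0.159   0.0672 12.2118] 238 cap top at [0.0298 0.0315 0.0321]
```

```bash
cat >> h.py <<'E'
def pose(p,yaw,tilt=0,flip=True):
    """tool x horizontally along yaw (deg), z down; tilt back about tool y: z leans towards +tool-x heading, x up"""
    y=np.deg2rad(yaw);t=np.deg2rad(tilt)
    h=np.array([np.cos(y),np.sin(y),0]);k=np.array([0,0,1.])
    x=h*np.cos(t)+k*np.sin(t);z=h*np.sin(t)-k*np.cos(t)
    return np.array(p,float),R.from_matrix(np.c_[x,np.cross(z,x),z])
def cur():
    s=r.get_state();return np.array(s['tool_pos']),R.from_quat(s['eef_rot'])
def plan(wps,c=None):
    c=c or cur()
    for p,q in wps:
        t=c[1].inv().apply(p-c[0])/.15;rv=(c[1].inv()*q).as_rotvec()/np.pi
        print('rot',np.round(rv,4).tolist(),'trav',np.round(t,4).tolist(),'deg',round(np.linalg.norm(rv)*180),'' if max(abs(t))<=1 else 'TOO FAR')
        c=(p,q)
E
python3 - <<'E'
from h import *
m=np.array([.4717,.2217,.0678]);z=pose(m,192,45)[1].apply([0,0,1])
plan([pose((.38,-.43,.30),60),pose((.52,-.25,.32),95),pose((.58,-.05,.32),130),pose((.58,.1,.28),160),pose((.57,.235,.20),192,20),pose(m-z*.09,192,45),pose(m+z*.007,192,45)])
E
```

```text
rot [-0.0, 0.0, -0.194] trav [1.0791, -0.4965, -0.4087] deg 35 TOO FAR
rot [0.0, 0.0, -0.1944] trav [1.5059, 0.2083, -0.1333] deg 35 TOO FAR
rot [0.0, 0.0, -0.1944] trav [1.2934, 0.5147, 0.0] deg 35 TOO FAR
rot [0.0, 0.0, -0.1667] trav [0.766, 0.6428, 0.2667] deg 30 
rot [0.031, 0.1082, -0.176] trav [0.3705, 0.8229, 0.5333] deg 38 
rot [0.0, 0.1389, 0.0] trav [0.0647, 0.0495, 0.5099] deg 25 
rot [0.0, 0.0, 0.0] trav [-0.0, -0.0, 0.6467] deg 0
```

>>> play_rows(
  commands=[
    {"delta_rot": [0, 0, -0.194], "travel": [1, -0.5, -0.4], "gripper": 1},
    {"delta_rot": [0, 0, -0.194], "travel": [1, -0.5, -0.4], "gripper": 1},
    {"delta_rot": [0, 0, -0.194], "travel": [1, -0.5, -0.4], "gripper": 0.5},
    {"delta_rot": [0, 0, -0.194], "travel": [1, -0.5, -0.4], "gripper": 0.2},
  ],
  force=12,
)

```text
clock: 3.5
tool_pos: [0.3738, -0.4306, 0.3009]
eef_rot: [0.863, 0.505, 0.002, 0.001]
contact_force: [-0.5, -0.7, -0.4]
opening: 0.799
```

>>> play_rows(
  commands=[
    {"delta_rot": [0, 0, -0.194], "travel": [1, 0.2, -0.1], "gripper": 0.1},
    {"delta_rot": [0, 0, -0.194], "travel": [1, 0.2, -0.1], "gripper": 0.1},
    {"delta_rot": [0, 0, -0.194], "travel": [1, 0.2, -0.1], "gripper": 0.1},
    {"delta_rot": [0, 0, -0.194], "travel": [1, 0.2, -0.1], "gripper": 0.1},
  ],
)

```text
clock: 4.0
tool_pos: [0.4725, -0.3165, 0.3143]
eef_rot: [0.673, 0.74, 0.001, 0.0]
contact_force: [-0.6, -0.4, -0.3]
opening: 0.548
```

>>> play_rows(
  commands=[
    {"delta_rot": [0, 0, -0.194], "travel": [1, 0.3, 0], "gripper": 0.1},
    {"delta_rot": [0, 0, -0.194], "travel": [1, 0.3, 0], "gripper": 0.1},
    {"delta_rot": [0, 0, -0.194], "travel": [1, 0.3, 0], "gripper": 0.1},
    {"delta_rot": [0, 0, -0.194], "travel": [1, 0.3, 0], "gripper": 0.1},
  ],
)

```text
clock: 4.5
tool_pos: [0.5027, -0.1627, 0.3143]
eef_rot: [0.42, 0.908, 0.001, 0.0]
contact_force: [-0.2, -0.1, 0.7]
opening: 0.553
```

Run:
```python
from h import *
s=r.get_state();print(s['clock'],np.round(s['q'],2),s['tool_pos'],s['contact_force'],s['opening'])
m=np.array([.4717,.2217,.0678]);z=pose(m,192,45)[1].apply([0,0,1])
plan([pose((.58,0.02,.3),130),pose((.58,.14,.26),160),pose((.57,.235,.20),192,20),pose(m-z*.09,192,45),pose(m+z*.007,192,45)])
```

```text
4.5 [ 0.68  0.54 -0.74  1.74  0.42  1.02  0.5 ] [ 0.50274389 -0.16267576  0.31427587] [-0.18925036 -0.14093048  0.73745029] 0.5530787078490687
rot [0.0006, -0.0001, 0.002] trav [0.5946, 1.1809, 0.0975] deg 0 TOO FAR
rot [0.0, 0.0, -0.1667] trav [0.6128, 0.5142, 0.2667] deg 30 
rot [0.031, 0.1082, -0.176] trav [0.2793, 0.5723, 0.4] deg 38 
rot [0.0, 0.1389, 0.0] trav [0.0647, 0.0495, 0.5099] deg 25 
rot [0.0, 0.0, 0.0] trav [-0.0, -0.0, 0.6467] deg 0
```

>>> play_rows(
  commands=[
    {"delta_rot": [0, 0, 0], "travel": [0.55, 1, 0.1], "gripper": 0.1},
    {"delta_rot": [0, 0, 0], "travel": [0.55, 1, 0.1], "gripper": 0.1},
    {"delta_rot": [0, 0, 0], "travel": [0.55, 1, 0.1], "gripper": 0.1},
    {"delta_rot": [0, 0, 0], "travel": [0.55, 1, 0.1], "gripper": 0.1},
  ],
)

```text
clock: 5.0
tool_pos: [0.5649, -0.0017, 0.2989]
eef_rot: [0.42, 0.907, 0.002, -0.0]
contact_force: [0.5, 0.3, 0.2]
opening: 0.548
```

>>> play_rows(
  commands=[
    {"delta_rot": [0, 0, -0.167], "travel": [0.65, 0.7, 0.25], "gripper": 0.1},
    {"delta_rot": [0, 0, -0.167], "travel": [0.65, 0.7, 0.25], "gripper": 0.1},
    {"delta_rot": [0, 0, -0.167], "travel": [0.65, 0.7, 0.25], "gripper": 0.1},
    {"delta_rot": [0, 0, -0.167], "travel": [0.65, 0.7, 0.25], "gripper": 0.1},
  ],
)

```text
clock: 5.5
tool_pos: [0.582, 0.1357, 0.2607]
eef_rot: [0.174, 0.985, -0.0, -0.001]
contact_force: [1.1, -0.4, 0.0]
opening: 0.548
```

Run:
```python
from h import *
s=r.get_state();print(s['clock'],np.round(s['q'],2),s['tool_pos'],s['contact_force'],s['opening'])
m=np.array([.4717,.2217,.0678]);z=pose(m,192,45)[1].apply([0,0,1])
plan([pose((.57,.235,.20),192,20),pose(m-z*.09,192,45),pose(m+z*.007,192,45)])
```

```text
5.5 [ 0.13  0.73 -0.8   1.61  0.58  1.06  0.38] [0.58203832 0.13567224 0.26066995] [ 1.10088958 -0.3710812   0.00925381] 0.5484310472449305
rot [0.0311, 0.1078, -0.1764] trav [0.3022, 0.5945, 0.4046] deg 38 
rot [0.0, 0.1389, 0.0] trav [0.0647, 0.0495, 0.5099] deg 25 
rot [0.0, 0.0, 0.0] trav [-0.0, -0.0, 0.6467] deg 0
```

>>> play_rows(
  commands=[
    {"delta_rot": [0.031, 0.108, -0.176], "travel": [0.3, 0.595, 0.4], "gripper": 0.1},
    {"delta_rot": [0.031, 0.108, -0.176], "travel": [0.3, 0.595, 0.4], "gripper": 0.1},
    {"delta_rot": [0.031, 0.108, -0.176], "travel": [0.3, 0.595, 0.4], "gripper": 0.1},
    {"delta_rot": [0.031, 0.108, -0.176], "travel": [0.3, 0.595, 0.4], "gripper": 0.1},
    {"delta_rot": [0.031, 0.108, -0.176], "travel": [0.3, 0.595, 0.4], "gripper": 0.1},
  ],
)

```text
clock: 6.12
tool_pos: [0.5721, 0.2321, 0.2004]
eef_rot: [-0.099, 0.98, -0.019, -0.172]
contact_force: [0.6, 0.2, -0.6]
opening: 0.55
```

>>> play_rows(
  commands=[
    {"delta_rot": [0, 0.139, 0], "travel": [0.065, 0.05, 0.51], "gripper": 0.1},
    {"delta_rot": [0, 0.139, 0], "travel": [0.065, 0.05, 0.51], "gripper": 0.1},
    {"delta_rot": [0, 0.139, 0], "travel": [0.065, 0.05, 0.51], "gripper": 0.1},
    {"delta_rot": [0, 0.139, 0], "travel": [0.065, 0.05, 0.51], "gripper": 0.1},
    {"delta_rot": [0, 0.139, 0], "travel": [0.065, 0.05, 0.51], "gripper": 0.1},
  ],
)

```text
clock: 6.75
tool_pos: [0.5353, 0.234, 0.134]
eef_rot: [-0.095, 0.92, -0.04, -0.379]
contact_force: [1.1, 0.4, 0.6]
opening: 0.554
```

Run:
```python
from h import *
s=r.get_state();print(s['clock'],np.round(s['q'],2),s['tool_pos'],s['contact_force'],s['opening'])
m=np.array([.4717,.2217,.0678]);z=pose(m,192,45)[1].apply([0,0,1])
plan([pose(m-z*.09,192,45),pose(m+z*.007,192,45)]);plan([pose(m+z*.007,192,45)])
im=snap('side')['color'];im2=snap('top')['color']
cv2.imwrite('pics/pre.png',np.hstack([cv2.resize(im[200:440,140:460,::-1],(400,300)),cv2.resize(im2[130:370,80:400,::-1],(400,300))]))
```

```text
6.75 [-0.14  1.29 -0.85  0.95  0.43  1.86  0.95] [0.53527837 0.23395647 0.13400231] [1.12249914 0.40737778 0.58035813] 0.5536154740974493
rot [0.0005, 0.0011, -0.0009] trav [-0.0068, 0.0082, 0.0173] deg 0 
rot [0.0, 0.0, 0.0] trav [-0.0, -0.0, 0.6467] deg 0 
rot [0.0005, 0.0011, -0.0009] trav [-0.0046, 0.0072, 0.664] deg 0
```

View pics/pre.png

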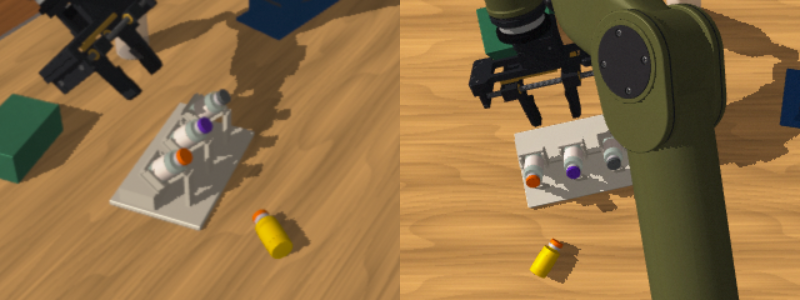

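The picture shows the open jaws straddling the purple vial's axis, well clear of its neighbours. The parallax between the fingers (554,107) and the purple cap (573,170) is as expected. Moving in.

>>> play_rows(
  commands=[
    {"delta_rot": [0, 0.001, 0], "travel": [-0.005, 0.007, 0.2], "gripper": 0.1},
    {"delta_rot": [0, 0.001, 0], "travel": [-0.005, 0.007, 0.4], "gripper": 0.1},
    {"delta_rot": [0, 0.001, 0], "travel": [-0.005, 0.007, 0.55], "gripper": 0.1},
    {"delta_rot": [0, 0.001, 0], "travel": [-0.005, 0.007, 0.66], "gripper": 0.1},
    {"delta_rot": [0, 0.001, 0], "travel": [-0.005, 0.007, 0.66], "gripper": 0.1},
    {"delta_rot": [0, 0.001, 0], "travel": [-0.005, 0.007, 0.66], "gripper": 0.1},
  ],
)

```text
clock: 7.6
tool_pos: [0.4675, 0.2215, 0.0631]
eef_rot: [-0.096, 0.919, -0.04, -0.381]
contact_force: [0.2, 1.1, -0.1]
opening: 0.551
```

Run:
```python
from h import *
s=r.get_state();print(s['clock'],s['tool_pos'],s['contact_force'],s['opening'])
m=np.array([.4717,.2217,.0678]);z=pose(m,192,45)[1].apply([0,0,1])
plan([pose(m+z*.007,192,45)])
im=snap('side')['color']
cv2.imwrite('pics/pre2.png',cv2.resize(im[230:380,200:400,::-1],(800,600)))
```

```text
7.6 [0.46750391 0.2214805  0.06308025] [ 0.18803165  1.1460316  -0.14792034] 0.5508889326874189
rot [0.0005, -0.0002, -0.0005] trav [0.0027, -0.0044, 0.0048] deg 0
```

View pics/pre2.png

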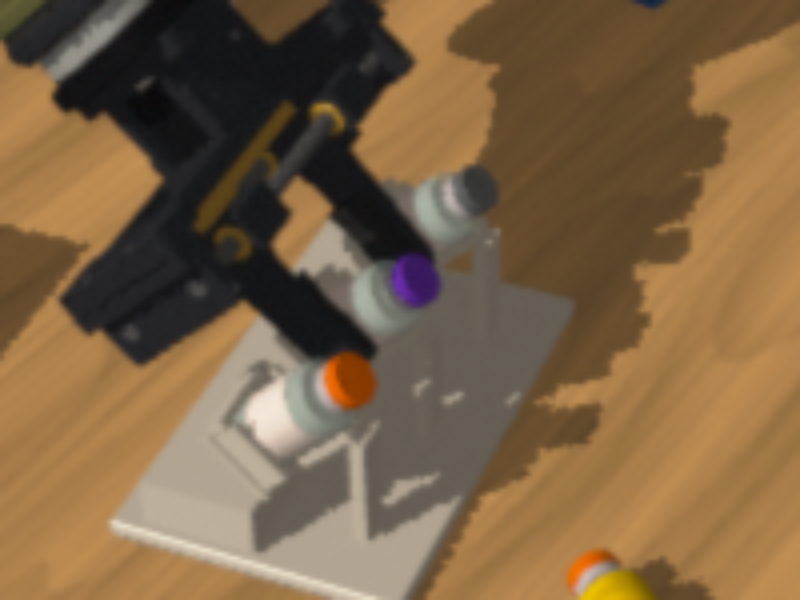

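The jaws straddle the purple vial: fingers at about (330,330) and (400,230), cap at (415,280). I'll close on it.

>>> play_rows(
  commands=[
    {"delta_rot": [0, 0, 0], "travel": [0, -0.004, 0], "gripper": -0.2},
    {"delta_rot": [0, 0, 0], "travel": [0, -0.004, 0], "gripper": -0.5},
    {"delta_rot": [0, 0, 0], "travel": [0, -0.004, 0], "gripper": -0.5},
    {"delta_rot": [0, 0, 0], "travel": [0, -0.004, 0], "gripper": -0.5},
    {"delta_rot": [0, 0, 0], "travel": [0, -0.004, 0], "gripper": -0.5},
  ],
  force=14,
)

```text
clock: 8.28
tool_pos: [0.467, 0.2208, 0.0623]
eef_rot: [-0.096, 0.918, -0.04, -0.382]
contact_force: [2.0, 0.6, 2.5]
opening: 0.337
```

>>> play_rows(
  commands=[
    {"delta_rot": [0, 0, 0], "travel": [0.05, -0.004, 0], "gripper": -0.5},
    {"delta_rot": [0, 0, 0], "travel": [0.12, -0.004, 0], "gripper": -0.5},
    {"delta_rot": [0, 0, 0], "travel": [0.22, -0.004, 0], "gripper": -0.5},
    {"delta_rot": [0, 0, 0], "travel": [0.35, -0.004, 0], "gripper": -0.5},
    {"delta_rot": [0, 0, 0], "travel": [0.5, -0.004, 0], "gripper": -0.5},
    {"delta_rot": [0, 0, 0], "travel": [0.5, -0.004, 0], "gripper": -0.5},
  ],
)

```text
clock: 9.02
tool_pos: [0.4139, 0.2088, 0.1165]
eef_rot: [-0.097, 0.918, -0.04, -0.382]
contact_force: [0.9, 0.4, -1.2]
opening: 0.335
```

Run:
```python
from h import *
s=r.get_state();print(s['clock'],np.round(s['q'],2),s['tool_pos'],s['contact_force'],s['opening'])
plan([pose((.47,.12,.24),185,20),pose((.53,-.02,.26),175,0),pose((.58,-.15,.20),171,0),pose((.5815,-.179,.15),171,0)])
im=snap('side')['color']
cv2.imwrite('pics/p3.png',cv2.resize(im[180:380,180:440,::-1],(780,600)))
```

```text
9.025 [-0.04  1.2  -0.89  1.45  0.4   1.52  0.79] [0.41390214 0.20884439 0.11654929] [ 0.88952349  0.3507535  -1.16897241] 0.3348272756598246
rot [-0.0212, -0.1399, 0.0333] trav [0.4136, -0.6572, -0.7517] deg 26 
rot [-0.0097, -0.1108, 0.055] trav [-0.2524, -0.9646, -0.2338] deg 22 
rot [0.0, 0.0, 0.0222] trav [-0.4076, -0.8343, 0.4] deg 4 
rot [0.0, 0.0, 0.0] trav [-0.0401, -0.1894, 0.3333] deg 0
```

View pics/p3.png

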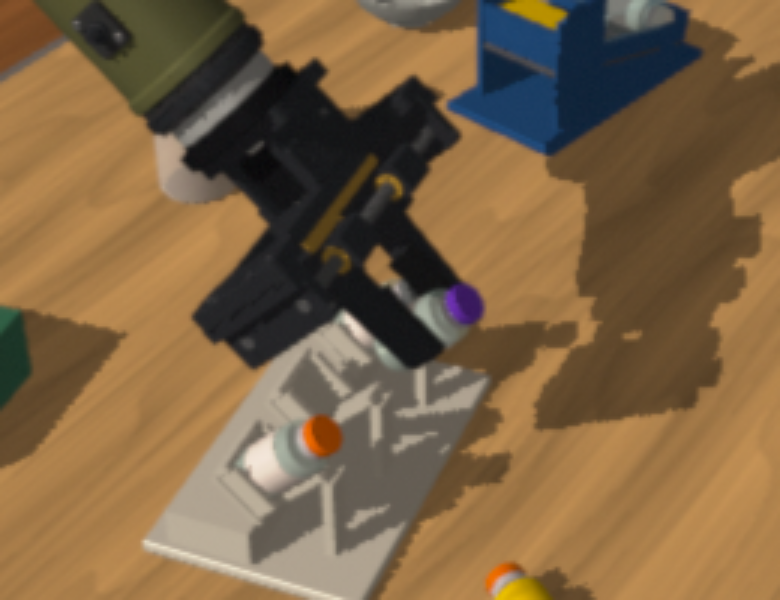

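Purple is out of its pocket and held mid-body, with its cap at (463,303). I'll raise it and carry it to the magazine.

>>> play_rows(
  commands=[
    {"delta_rot": [0, 0, 0], "travel": [0.22, 0, -0.22], "gripper": -0.5},
    {"delta_rot": [-0.021, -0.14, 0.033], "travel": [0.41, -0.66, -0.75], "gripper": -0.5},
    {"delta_rot": [-0.021, -0.14, 0.033], "travel": [0.41, -0.66, -0.75], "gripper": -0.5},
    {"delta_rot": [-0.021, -0.14, 0.033], "travel": [0.41, -0.66, -0.75], "gripper": -0.5},
    {"delta_rot": [-0.021, -0.14, 0.033], "travel": [0.41, -0.66, -0.75], "gripper": -0.5},
  ],
)

```text
clock: 9.7
tool_pos: [0.471, 0.1187, 0.2389]
eef_rot: [-0.042, 0.984, -0.008, -0.173]
contact_force: [-0.6, 0.6, -0.6]
opening: 0.337
```

>>> play_rows(
  commands=[
    {"delta_rot": [-0.01, -0.111, 0.055], "travel": [-0.25, -0.96, -0.23], "gripper": -0.5},
    {"delta_rot": [-0.01, -0.111, 0.055], "travel": [-0.25, -0.96, -0.23], "gripper": -0.5},
    {"delta_rot": [-0.01, -0.111, 0.055], "travel": [-0.25, -0.96, -0.23], "gripper": -0.5},
    {"delta_rot": [-0.01, -0.111, 0.055], "travel": [-0.25, -0.96, -0.23], "gripper": -0.5},
  ],
)

```text
clock: 10.2
tool_pos: [0.5307, -0.0213, 0.2564]
eef_rot: [0.046, 0.999, 0.0, -0.001]
contact_force: [-0.1, 0.8, -0.6]
opening: 0.337
```

>>> play_rows(
  commands=[
    {"delta_rot": [0, 0, 0.022], "travel": [-0.4, -0.83, 0.35], "gripper": -0.5},
    {"delta_rot": [0, 0, 0.022], "travel": [-0.4, -0.83, 0.35], "gripper": -0.5},
    {"delta_rot": [0, 0, 0.022], "travel": [-0.4, -0.83, 0.35], "gripper": -0.5},
    {"delta_rot": [0, 0, 0.022], "travel": [-0.4, -0.83, 0.35], "gripper": -0.5},
  ],
)

```text
clock: 10.7
tool_pos: [0.5792, -0.1477, 0.2035]
eef_rot: [0.079, 0.997, 0.002, -0.001]
contact_force: [0.8, 0.7, -0.2]
opening: 0.332
```

Run:
```python
from h import *
np.set_printoptions(precision=4,suppress=True)
s=r.get_state();print(s['clock'],np.round(s['q'],2),s['tool_pos'],s['contact_force'],s['opening'])
plan([pose((.5815,-.179,.15),171,0)])
T=snap('top','t4.png');S=snap('side','s4.png')
for l in('mouth','outlet','purple_mid','purple_cap','purple','mag'):
    P=[]
    for n,s in(('top',T),('side',S)):
        d=viewer.pinpoint(n,l)[:1]
        for x in d: print(l,n,np.round(x['at'],1),round(x['conf'],2)); P.append(ray(s,*x['at']))
    if len(P)==2: print('  ',*tri(*P))
```

```text
10.7 [ 0.64  0.82 -0.86  1.67  0.72  1.    0.94] [ 0.5792 -0.1477  0.2035] [ 0.7932  0.6692 -0.2263] 0.33197838874641467
rot [0.001, -0.0006, -0.0003] trav [-0.0488, -0.2044, 0.3562] deg 0 
mouth top [415.6 201.5] 0.91
outlet top [462.3 214.9] 0.72
outlet side [388.5 184.5] 0.65
   [ 0.5647 -0.2812  0.0325] 0.002400752344793244
purple_mid top [411.4 187.4] 0.49
purple_mid side [356.5 132.6] 0.77
   [ 0.5809 -0.1481  0.2114] 0.006686672801916734
purple_cap top [409.4 206.6] 0.64
purple_cap side [367.6 133.1] 0.52
   [ 0.5474 -0.1407  0.221 ] 0.0006652373356018866
purple top [248.5 242. ] 0.61
purple side [344.4 128. ] 0.72
   [0.4599 0.1149 0.3526] 0.02870283379209736
mag top [409.9 209.4] 0.9
mag side [361.3 214.4] 0.73
   [ 0.5804 -0.1787 -0.0004] 0.004398497277809716
```

Run:
```python
from h import *
np.set_printoptions(precision=1,suppress=True,linewidth=150)
T=snap('top');S=snap('side')
cv2.imwrite('pics/v4.png',np.hstack([cv2.resize(T['color'][140:260,360:520,::-1],(400,300),interpolation=cv2.INTER_CUBIC),cv2.resize(S['color'][80:260,260:500,::-1],(400,300),interpolation=cv2.INTER_CUBIC)]))
y=np.deg2rad(-9.3);Rm=np.array([[np.cos(y),-np.sin(y),0],[np.sin(y),np.cos(y),0],[0,0,1]])
for n,s in(('top',T),('side',S)):
    p=(cloud(s)-[.58,-.178,0])@Rm*1000
    hsv=cv2.cvtColor(s['color'],cv2.COLOR_RGB2HSV)
    yel=(cv2.inRange(hsv,(20,150,60),(34,255,255))>0)&(abs(p[...,0])<60)&(abs(p[...,1])<50)
    q=p[yel];print(n,'yellow n',len(q),'x',np.percentile(q[:,0],[1,5,50,95,99]),'y',np.percentile(q[:,1],[1,5,50,95,99]),'z',np.percentile(q[:,2],[1,50,99]))
    blu=(cv2.inRange(hsv,(100,120,20),(125,255,255))>0)&(p[...,2]<160)
    for lo,hi in((82,92),(92,100),(100,108),(108,120)):
        b=p[blu&(abs(p[...,0])<70)&(abs(p[...,1])<19)&(p[...,2]>lo)&(p[...,2]<hi)]
        for sg in(-1,1):
            c=b[b[:,0]*sg>0]
            if len(c)>3: print('  cheek',sg,lo,hi,len(c),'x',np.percentile(c[:,0],[2,25,50,75,98]))
    # yellow flap y rows: edges at left/right per y
    for y0 in(-12,-6,0,6,12):
        c=q[abs(q[:,1]-y0)<3]
        if len(c)>2: print('   y',y0,'x',c[:,0].min(),c[:,0].max(),'z',np.median(c[:,2]))
```

```text
top yellow n 284 x [-30.9 -29.4 -16.    8.8  12.4] y [-21.3 -14.6  -2.4  19.8  21.7] z [ 42.   77.5 217.1]
  cheek -1 82 92 20 x [-29.5 -22.3 -15.3  -9.7  -2.7]
  cheek 1 82 92 10 x [ 0.5  3.3  6.8  8.3 10.8]
  cheek -1 92 100 21 x [-38.2 -37.3 -36.6 -35.6 -34.5]
  cheek -1 100 108 50 x [-44.9 -43.  -41.  -39.3 -36.6]
  cheek -1 108 120 66 x [-51.3 -50.1 -48.6 -46.8 -42.6]
   y -12 x -30.150411328578304 14.134264796105159 z 76.32264288553782
   y -6 x -30.936621267146002 13.328465212248865 z 77.23474853077161
   y 0 x -30.42297017088143 7.543711687128835 z 77.71773058996357
   y 6 x -30.18209351416463 -9.671986457508016 z 77.74482956778294
   y 12 x -31.58203065238341 -10.67520458067414 z 78.80898043491102
side yellow n 135 x [-33.1 -25.7   4.6  28.4  31.9] y [-13.  -11.6   2.9  20.8  42.1] z [ 75.4  77.9 297.6]
  cheek -1 82 92 53 x [-42.2 -40.2 -39.3 -37.9  -5.4]
  cheek 1 82 92 69 x [ 1.9 23.9 32.  33.9 36.8]
  cheek -1 92 100 18 x [-42.7 -41.7 -40.8 -39.8 -38.8]
  cheek 1 92 100 43 x [30.  32.6 34.5 36.6 38.4]
  cheek -1 100 108 8 x [-48.8 -47.1 -46.3 -45.7 -45.1]
  cheek 1 100 108 53 x [33.9 37.5 40.1 42.4 47.3]
  cheek -1 108 120 18 x [-53.6 -51.2 -50.3 -49.8 -47.5]
  cheek 1 108 120 25 x [37.6 43.6 44.2 45.1 47.3]
   y -12 x -10.533814115114081 31.334315034337646 z 76.73819035795597
   y -6 x -24.910389779218356 33.20057335353171 z 76.91118722632207
   y 0 x -12.280717007118447 26.816213248113634 z 77.63905760837363
   y 6 x -33.63086101591618 32.213164214712194 z 78.19712071523388
   y 12 x -34.01571492773592 31.12834200723576 z 79.08976510697164
```

View pics/v4.png

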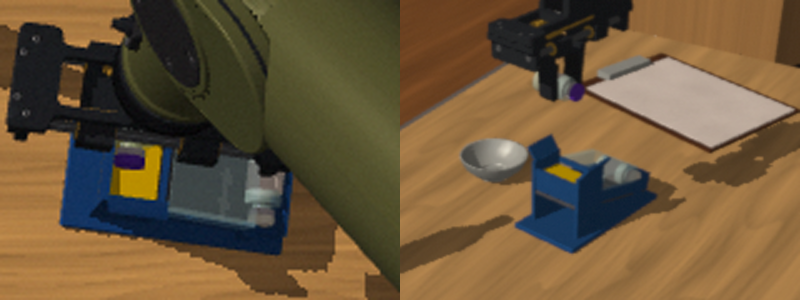

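Left panel: the vial over the mouth, cap at (128,160) facing the robot, flap beside it. Right panel: the vial held level above the magazine. I'll check the vial's pose in the hand, then descend.

```bash
cat >> h.py <<'E'
MY=-9.3
def mouth(dx=0,dy=0,z=0,o=(.5795,-.178)):
    y=np.deg2rad(MY);return np.array([o[0]+np.cos(y)*dx-np.sin(y)*dy,o[1]+np.sin(y)*dx+np.cos(y)*dy,z])
E
python3 - <<'E'
from h import *
np.set_printoptions(precision=4,suppress=True)
p0,q0=cur()
for n in('top','side'):
    s=snap(n);p=cloud(s)
    m=(cv2.inRange(cv2.cvtColor(s['color'],cv2.COLOR_RGB2HSV),(120,90,40),(145,255,255))>0)&(np.linalg.norm(p-p0,axis=-1)<.08)
    t=q0.inv().apply(p[m]-p0)*1000
    print(n,m.sum(),'tool mm mean',t.mean(0),'min',np.percentile(t,3,axis=0),'max',np.percentile(t,97,axis=0))
plan([pose(mouth(-.0005*-1,-.003,.125),170.7),pose(mouth(.0005,-.003,.0885),170.7)])
E
```

```text
top 65 tool mm mean [ 27.3037   0.5514 -15.2777] min [ 22.9859  -8.9363 -20.9883] max [30.1986  9.514  -5.6988]
side 70 tool mm mean [ 29.0008   4.1128 -11.0742] min [ 23.0914  -6.4804 -18.7183] max [32.5661 12.1579 -1.5453]
rot [0.0003, 0.0005, 0.0014] trav [-0.035, -0.2117, 0.5356] deg 0 
rot [0.0, 0.0, 0.0] trav [0.0, 0.0, 0.2433] deg 0
```

>>> play_rows(
  commands=[
    {"delta_rot": [0, 0, 0.001], "travel": [-0.035, -0.212, 0.3], "gripper": -0.5},
    {"delta_rot": [0, 0, 0.001], "travel": [-0.035, -0.212, 0.536], "gripper": -0.5},
    {"delta_rot": [0, 0, 0.001], "travel": [-0.035, -0.212, 0.536], "gripper": -0.5},
    {"delta_rot": [0, 0, 0.001], "travel": [-0.035, -0.212, 0.536], "gripper": -0.5},
  ],
)

```text
clock: 12.1
tool_pos: [0.5806, -0.1801, 0.1264]
eef_rot: [0.08, 0.997, 0.001, 0.002]
contact_force: [-0.0, -0.2, 0.2]
opening: 0.333
```

Run:
```python
from h import *
s=r.get_state();print(s['tool_pos'],s['contact_force'])
plan([pose(mouth(.0005,-.003,.0885),170.7)])
im=snap('side')['color'];im2=snap('top')['color']
cv2.imwrite('pics/v5.png',np.hstack([cv2.resize(im2[150:255,360:500,::-1],(400,300),interpolation=cv2.INTER_CUBIC),cv2.resize(im[130:235,300:440,::-1],(400,300),interpolation=cv2.INTER_CUBIC)]))
```

```text
[ 0.58062229 -0.18009253  0.1263792 ] [-0.01404183 -0.16001469  0.24967874]
rot [0.0007, 0.0012, 0.0007] trav [0.0073, -0.008, 0.2525] deg 0
```

View pics/v5.png

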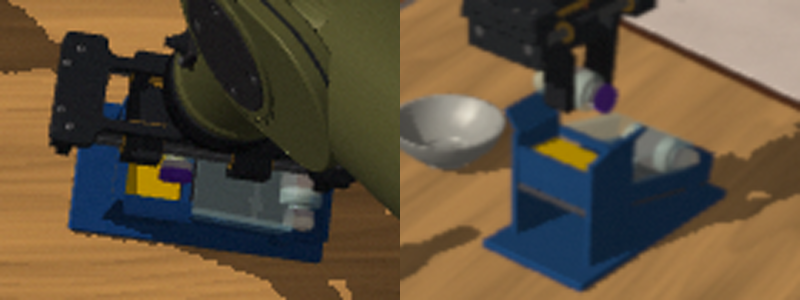

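The vial is poised over the mouth, cap at (178,172) in the left panel and (603,98) in the right, facing the robot. I'll descend slowly and watch the force.

>>> play_rows(
  commands=[
    {"delta_rot": [0.0007, 0.0012, 0.0007], "travel": [0.007, -0.008, 0.08], "gripper": -0.5},
    {"delta_rot": [0.0007, 0.0012, 0.0007], "travel": [0.007, -0.008, 0.15], "gripper": -0.5},
    {"delta_rot": [0.0007, 0.0012, 0.0007], "travel": [0.007, -0.008, 0.2], "gripper": -0.5},
    {"delta_rot": [0.0007, 0.0012, 0.0007], "travel": [0.007, -0.008, 0.23], "gripper": -0.5},
    {"delta_rot": [0.0007, 0.0012, 0.0007], "travel": [0.007, -0.008, 0.25], "gripper": -0.5},
    {"delta_rot": [0.0007, 0.0012, 0.0007], "travel": [0.007, -0.008, 0.25], "gripper": -0.5},
  ],
)

```text
clock: 12.95
tool_pos: [0.5784, -0.182, 0.0873]
eef_rot: [0.081, 0.997, -0.0, -0.001]
contact_force: [0.1, 0.1, -0.9]
opening: 0.337
```

>>> play_rows(
  commands=[
    {"delta_rot": [0, 0, 0], "travel": [0, 0, 0.007], "gripper": -0.5},
    {"delta_rot": [0, 0, 0], "travel": [0, 0, 0.007], "gripper": -0.5},
  ],
)

```text
clock: 13.2
tool_pos: [0.5785, -0.182, 0.0866]
eef_rot: [0.081, 0.997, -0.0, -0.001]
contact_force: [0.1, 0.2, 0.8]
opening: 0.336
```

>>> play_rows(
  commands=[
    {"delta_rot": [0, 0, 0], "travel": [0, 0, 0.007], "gripper": -0.5},
    {"delta_rot": [0, 0, 0], "travel": [0, 0, 0.007], "gripper": -0.5},
  ],
)

```text
clock: 13.45
tool_pos: [0.5786, -0.182, 0.0864]
eef_rot: [0.081, 0.997, -0.001, -0.001]
contact_force: [-1.4, 0.2, 6.3]
opening: 0.332
```

>>> play_rows(
  commands=[
    {"delta_rot": [0, 0, 0], "travel": [0, 0, -0.006], "gripper": -0.5},
    {"delta_rot": [0, 0, 0], "travel": [0, 0, -0.006], "gripper": -0.28},
    {"delta_rot": [0, 0, 0], "travel": [0, 0, -0.006], "gripper": -0.2},
    {"delta_rot": [0, 0, 0], "travel": [0, 0, -0.006], "gripper": -0.05},
    {"delta_rot": [0, 0, 0], "travel": [0, 0, -0.006], "gripper": -0.05},
  ],
)

```text
clock: 14.08
tool_pos: [0.5786, -0.1825, 0.0865]
eef_rot: [0.082, 0.997, -0.001, -0.001]
contact_force: [-0.8, -1.1, 3.2]
opening: 0.476
```

>>> play_rows(
  commands=[
    {"delta_rot": [0, 0, 0], "travel": [0, 0, -0.1], "gripper": -0.05},
    {"delta_rot": [0, 0, 0], "travel": [0, 0, -0.35], "gripper": -0.05},
    {"delta_rot": [0, 0, 0], "travel": [0, 0, -0.35], "gripper": -1},
  ],
)

```text
clock: 14.45
tool_pos: [0.5806, -0.1813, 0.142]
eef_rot: [0.081, 0.997, -0.0, 0.002]
contact_force: [0.2, -0.1, -0.8]
opening: 0.387
```

Run:
```python
from h import *
np.set_printoptions(precision=1,suppress=True)
s=r.get_state();print(s['clock'],s['tool_pos'],s['contact_force'],s['opening'],np.round(s['q'],2))
plan([pose(mouth(0,-.003,.14),80.7)]);plan([pose(mouth(0,-.003,.14),125)]);print(r.get_state()['eef_rot'])
im=snap('side');im2=snap('top')
cv2.imwrite('pics/v6.png',np.hstack([cv2.resize(im2['color'][150:255,360:500,::-1],(400,300),interpolation=cv2.INTER_CUBIC),cv2.resize(im['color'][130:235,300:440,::-1],(400,300),interpolation=cv2.INTER_CUBIC)]))
```

```text
14.45 [ 0.6 -0.2  0.1] [ 0.2 -0.1 -0.8] 0.3866485540624793 [ 0.7  0.9 -0.8  1.7  0.8  0.9  0.9]
rot [0.0009, 0.0009, 0.4998] trav [0.011, 0.0006, 0.0135] deg 90 
rot [0.0004, 0.0011, 0.2537] trav [0.011, 0.0006, 0.0135] deg 46 
[ 0.1  1.  -0.   0. ]
```

View pics/v6.png

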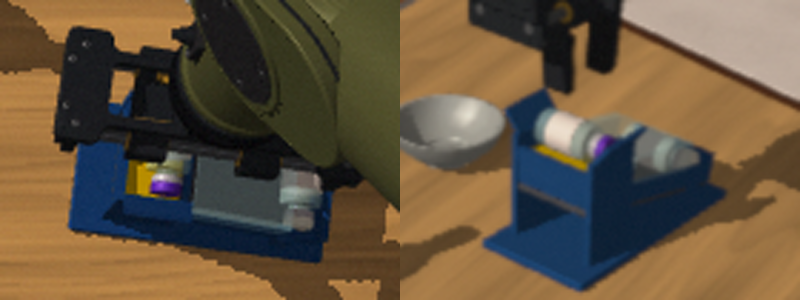

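Purple lies in the mouth: cap to the robot at (165,187) on the left and (600,145) on the right, resting near the lip. I'll shut the fingers and turn the hand a quarter, so that the narrow side presses.

>>> play_rows(
  commands=[
    {"delta_rot": [0, 0, 0.25], "travel": [-0.016, 0, 0], "gripper": -1},
    {"delta_rot": [0, 0, 0.25], "travel": [-0.016, 0, 0], "gripper": -1},
    {"delta_rot": [0, 0, 0.25], "travel": [-0.016, 0, 0], "gripper": -1},
    {"delta_rot": [0, 0, 0.5], "travel": [-0.016, 0, 0], "gripper": -1},
    {"delta_rot": [0, 0, 0.5], "travel": [-0.016, 0, 0], "gripper": -1},
    {"delta_rot": [0, 0, 0.5], "travel": [-0.016, 0, 0], "gripper": -1},
    {"delta_rot": [0, 0, 0.5], "travel": [-0.016, 0, 0], "gripper": -1},
    {"delta_rot": [0, 0, 0.5], "travel": [-0.016, 0, 0], "gripper": -1},
    {"delta_rot": [0, 0, 0.5], "travel": [-0.016, 0, 0], "gripper": -1},
    {"delta_rot": [0, 0, 0.5], "travel": [-0.016, 0, 0], "gripper": -1},
  ],
)

```text
clock: 15.8
tool_pos: [0.5801, -0.1822, 0.1379]
eef_rot: [0.762, 0.648, -0.002, -0.001]
contact_force: [0.5, -0.4, 0.6]
opening: 0.005
```

Run:
```python
from h import *
np.set_printoptions(precision=4,suppress=True)
s=r.get_state();print(s['clock'],s['tool_pos'],s['contact_force'],s['opening'],np.round(s['q'],2))
plan([pose(mouth(.004,-.004,.109),80.7),pose(mouth(.004,-.004,.075),80.7)])
T=snap('top');p=cloud(T);S=snap('side');pp=cloud(S)
for p in(p,pp):
    m=(np.hypot(p[...,0]-.58,p[...,1]+.18)<.025)&(p[...,2]>.098)&(p[...,2]<.118);q=p[m];print(m.sum(),np.percentile(q[:,2],[50,90,98]) if m.any() else 0)
```

```text
15.8 [ 0.5801 -0.1822  0.1379] [ 0.4841 -0.396   0.5671] 0.005400006700670976 [ 0.45  0.82 -0.4   1.7   0.45  0.72 -0.34]
rot [-0.0013, 0.0005, 0.0001] trav [0.0004, 0.019, 0.1923] deg 0 
rot [0.0, 0.0, 0.0] trav [0.0, 0.0, 0.2267] deg 0 
8 [0.1012 0.1034 0.1059]
158 [0.104  0.1076 0.1086]
```

>>> play_rows(
  commands=[
    {"delta_rot": [-0.001, 0, 0], "travel": [0, 0.019, 0.1], "gripper": -1},
    {"delta_rot": [-0.001, 0, 0], "travel": [0, 0.019, 0.17], "gripper": -1},
    {"delta_rot": [-0.001, 0, 0], "travel": [0, 0.019, 0.2], "gripper": -1},
    {"delta_rot": [-0.001, 0, 0], "travel": [0, 0.019, 0.23], "gripper": -1},
    {"delta_rot": [-0.001, 0, 0], "travel": [0, 0.019, 0.26], "gripper": -1},
  ],
)

```text
clock: 16.52
tool_pos: [0.5838, -0.1829, 0.1]
eef_rot: [0.762, 0.647, -0.0, 0.001]
contact_force: [-0.6, -0.9, 4.4]
opening: 0.008
```

>>> play_rows(
  commands=[
    {"delta_rot": [0, 0, 0], "travel": [0, 0, 0.03], "gripper": -1},
    {"delta_rot": [0, 0, 0], "travel": [0, 0, 0.06], "gripper": -1},
    {"delta_rot": [0, 0, 0], "travel": [0, 0, 0.09], "gripper": -1},
  ],
)

```text
clock: 16.9
tool_pos: [0.5839, -0.1833, 0.0861]
eef_rot: [0.762, 0.647, -0.0, 0.001]
contact_force: [0.8, -0.6, 4.1]
opening: 0.007
```

Pressing at about 4 N, as expected. I'll continue to full depth.

>>> play_rows(
  commands=[
    {"delta_rot": [0, 0, 0], "travel": [0, 0, 0.03], "gripper": -1},
    {"delta_rot": [0, 0, 0], "travel": [0, 0, 0.055], "gripper": -1},
    {"delta_rot": [0, 0, 0], "travel": [0, 0, 0.07], "gripper": -1},
    {"delta_rot": [0, 0, 0], "travel": [0, 0, 0.08], "gripper": -1},
    {"delta_rot": [0, 0, 0], "travel": [0, 0, 0.08], "gripper": -1},
  ],
)

```text
clock: 17.52
tool_pos: [0.5836, -0.1828, 0.0743]
eef_rot: [0.762, 0.647, -0.0, 0.001]
contact_force: [-0.4, -0.2, 4.2]
opening: 0.003
```

Run:
```python
from h import *
np.set_printoptions(precision=4,suppress=True)
s=r.get_state();print(s['clock'],s['tool_pos'],s['contact_force'])
S=snap('side');T=snap('top')
for n,s in(('side',S),('top',T)):
    for l in('purple','purple_cap','white','white_cap'):
        for x in viewer.pinpoint(n,l)[:2]: print(n,l,np.round(x['at'],1),round(x['conf'],2))
    p=cloud(s);m=(cv2.inRange(cv2.cvtColor(s['color'],cv2.COLOR_RGB2HSV),(120,90,40),(145,255,255))>0)&(np.hypot(p[...,0]-.57,p[...,1]+.21)<.1)
    print(m.sum(),p[m].mean(0) if m.any() else '')
```

```text
17.525 [ 0.5836 -0.1828  0.0743] [-0.3631 -0.2304  4.1719]
side purple [246.9 240.2] 0.58
19 [ 0.5309 -0.2356  0.0577]
top white [435.  137.7] 0.52
top white_cap [466.4 225. ] 0.66
23 [ 0.5374 -0.2477  0.0689]
```

>>> play_rows(
  commands=[
    {"delta_rot": [0, 0, 0], "travel": [0, 0, -0.1], "gripper": -1},
    {"delta_rot": [0, 0, 0], "travel": [0, 0, -0.3], "gripper": -1},
    {"delta_rot": [0, 0, 0], "travel": [0, 0, -0.7], "gripper": -1},
    {"delta_rot": [0, 0, 0], "travel": [0, 0, -0.9], "gripper": -0.2},
  ],
)

```text
clock: 18.52
tool_pos: [0.5846, -0.1827, 0.2128]
eef_rot: [0.762, 0.647, 0.001, 0.002]
contact_force: [0.1, 0.8, -0.1]
opening: 0.094
```

Run:
```python
from h import *
np.set_printoptions(precision=4,suppress=True)
s=r.get_state();print(s['clock'],s['tool_pos'],s['contact_force'],np.round(s['q'],2))
S=snap('side');T=snap('top')
for n,s in(('side',S),('top',T)):
    p=cloud(s);m=(cv2.inRange(cv2.cvtColor(s['color'],cv2.COLOR_RGB2HSV),(120,90,40),(145,255,255))>0)&(np.hypot(p[...,0]-.57,p[...,1]+.21)<.1)
    print(m.sum(),p[m].mean(0) if m.any() else '')
cv2.imwrite('pics/v7.png',np.hstack([cv2.resize(T['color'][150:255,360:500,::-1],(400,300),interpolation=cv2.INTER_CUBIC),cv2.resize(S['color'][130:235,300:440,::-1],(400,300),interpolation=cv2.INTER_CUBIC)]))
m=np.array([.4588,.2856,.0675]);z=pose(m,192,45)[1].apply([0,0,1])
plan([pose((.585,-.05,.28),115),pose((.59,.07,.30),150),pose((.57,.17,.26),175,10),pose((.56,.26,.20),192,25),pose(m-z*.09,192,45),pose(m+z*.007,192,45)])
```

```text
18.525 [ 0.5846 -0.1827  0.2128] [ 0.0913  0.8119 -0.1134] [ 0.48  0.73 -0.45  1.63  0.39  0.87 -0.29]
20 [ 0.5312 -0.2364  0.0571]
0 
rot [0.0025, 0.0012, -0.1909] trav [0.8727, -0.1454, -0.4448] deg 34 
rot [0.0, 0.0, -0.1944] trav [0.711, 0.3683, -0.1333] deg 35 
rot [0.0121, 0.0547, -0.1385] trav [0.4488, 0.5107, 0.2667] deg 27 
rot [0.0285, 0.0827, -0.0903] trav [0.0474, 0.5919, 0.4145] deg 23 
rot [0.0, 0.1111, 0.0] trav [-0.0126, 0.3072, 0.5007] deg 20 
rot [0.0, 0.0, 0.0] trav [0.0, 0.0, 0.6467] deg 0
```

View pics/v7.png

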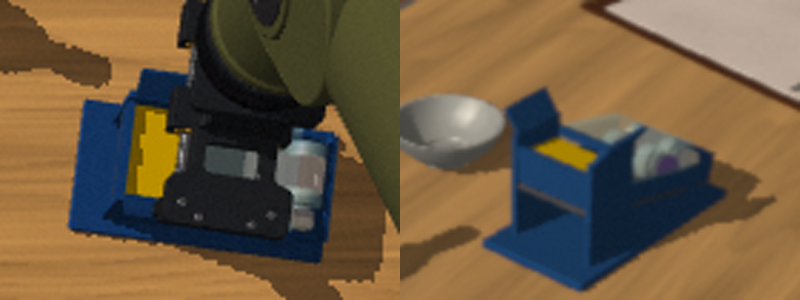

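Purple is in the lane next to white, showing through the clear roof at (665,160), and the flap is back up at (575,150). Now the orange one.

>>> play_rows(
  commands=[
    {"delta_rot": [0, 0, -0.19], "travel": [0.87, -0.15, -0.45], "gripper": 0.1},
    {"delta_rot": [0, 0, -0.19], "travel": [0.87, -0.15, -0.45], "gripper": 0.1},
    {"delta_rot": [0, 0, -0.19], "travel": [0.87, -0.15, -0.45], "gripper": 0.1},
    {"delta_rot": [0, 0, -0.19], "travel": [0.87, -0.15, -0.45], "gripper": 0.1},
  ],
)

```text
clock: 19.12
tool_pos: [0.5823, -0.0481, 0.2768]
eef_rot: [0.537, 0.844, 0.0, 0.001]
contact_force: [0.5, -1.0, -0.9]
opening: 0.552
```

>>> play_rows(
  commands=[
    {"delta_rot": [0, 0, -0.195], "travel": [0.71, 0.37, -0.13], "gripper": 0.1},
    {"delta_rot": [0, 0, -0.195], "travel": [0.71, 0.37, -0.13], "gripper": 0.1},
    {"delta_rot": [0, 0, -0.195], "travel": [0.71, 0.37, -0.13], "gripper": 0.1},
    {"delta_rot": [0, 0, -0.195], "travel": [0.71, 0.37, -0.13], "gripper": 0.1},
  ],
)

```text
clock: 19.62
tool_pos: [0.5878, 0.0679, 0.2941]
eef_rot: [0.26, 0.966, -0.002, -0.001]
contact_force: [0.1, 0.2, -0.4]
opening: 0.551
```

>>> play_rows(
  commands=[
    {"delta_rot": [0.012, 0.055, -0.139], "travel": [0.45, 0.51, 0.27], "gripper": 0.1},
    {"delta_rot": [0.012, 0.055, -0.139], "travel": [0.45, 0.51, 0.27], "gripper": 0.1},
    {"delta_rot": [0.012, 0.055, -0.139], "travel": [0.45, 0.51, 0.27], "gripper": 0.1},
    {"delta_rot": [0.012, 0.055, -0.139], "travel": [0.45, 0.51, 0.27], "gripper": 0.1},
  ],
)

```text
clock: 20.12
tool_pos: [0.5684, 0.1676, 0.2528]
eef_rot: [0.046, 0.995, 0.002, -0.088]
contact_force: [0.1, -0.7, -0.3]
opening: 0.547
```

>>> play_rows(
  commands=[
    {"delta_rot": [0.0285, 0.083, -0.09], "travel": [0.05, 0.59, 0.41], "gripper": 0.1},
    {"delta_rot": [0.0285, 0.083, -0.09], "travel": [0.05, 0.59, 0.41], "gripper": 0.1},
    {"delta_rot": [0.0285, 0.083, -0.09], "travel": [0.05, 0.59, 0.41], "gripper": 0.1},
    {"delta_rot": [0.0285, 0.083, -0.09], "travel": [0.05, 0.59, 0.41], "gripper": 0.1},
  ],
)

```text
clock: 20.62
tool_pos: [0.5583, 0.2579, 0.1955]
eef_rot: [-0.1, 0.971, -0.024, -0.215]
contact_force: [0.9, -0.6, -0.1]
opening: 0.549
```

Run:
```python
from h import *
s=r.get_state();print(s['clock'],s['tool_pos'],s['opening'],np.round(s['q'],2))
m=np.array([.4588,.2856,.0675]);z=pose(m,192,45)[1].apply([0,0,1])
plan([pose(m-z*.09,192,45),pose(m+z*.007,192,45)])
```

```text
20.625 [0.55827108 0.25790354 0.19551342] 0.5489312631328918 [-0.1   1.08 -0.92  1.16  0.53  1.59  0.84]
rot [-0.0001, 0.111, -0.0018] trav [-0.0112, 0.3191, 0.4672] deg 20 
rot [0.0, 0.0, 0.0] trav [0.0, 0.0, 0.6467] deg 0
```

>>> play_rows(
  commands=[
    {"delta_rot": [0, 0.111, -0.002], "travel": [-0.011, 0.32, 0.46], "gripper": 0.1},
    {"delta_rot": [0, 0.111, -0.002], "travel": [-0.011, 0.32, 0.46], "gripper": 0.1},
    {"delta_rot": [0, 0.111, -0.002], "travel": [-0.011, 0.32, 0.46], "gripper": 0.1},
    {"delta_rot": [0, 0.111, -0.002], "travel": [-0.011, 0.32, 0.46], "gripper": 0.1},
    {"delta_rot": [0, 0.111, -0.002], "travel": [-0.011, 0.32, 0.46], "gripper": 0.1},
  ],
)

```text
clock: 21.25
tool_pos: [0.5222, 0.2998, 0.1365]
eef_rot: [-0.099, 0.92, -0.039, -0.378]
contact_force: [-0.4, -0.6, 0.3]
opening: 0.548
```

Run:
```python
from h import *
s=r.get_state();print(s['clock'],s['tool_pos'],s['opening'],np.round(s['q'],2))
m=np.array([.4588,.2856,.0675]);z=pose(m,192,45)[1].apply([0,0,1])
plan([pose(m+z*.007,192,45)])
```

```text
21.25 [0.52224167 0.29982151 0.1364956 ] 0.5478442822078705 [-0.23  1.31 -0.89  0.88  0.42  1.87  0.88]
rot [0.0002, 0.002, 0.0014] trav [-0.0145, -0.0053, 0.6785] deg 0
```

>>> play_rows(
  commands=[
    {"delta_rot": [0, 0.002, 0.001], "travel": [-0.0145, -0.005, 0.2], "gripper": 0.1},
    {"delta_rot": [0, 0.002, 0.001], "travel": [-0.0145, -0.005, 0.4], "gripper": 0.1},
    {"delta_rot": [0, 0.002, 0.001], "travel": [-0.0145, -0.005, 0.56], "gripper": 0.1},
    {"delta_rot": [0, 0.002, 0.001], "travel": [-0.0145, -0.005, 0.675], "gripper": 0.1},
    {"delta_rot": [0, 0.002, 0.001], "travel": [-0.0145, -0.005, 0.675], "gripper": 0.1},
    {"delta_rot": [0, 0.002, 0.001], "travel": [-0.0145, -0.005, 0.675], "gripper": 0.1},
  ],
)

```text
clock: 22.0
tool_pos: [0.4536, 0.2853, 0.0614]
eef_rot: [-0.097, 0.918, -0.04, -0.382]
contact_force: [-0.0, -0.4, 0.5]
opening: 0.546
```

Run:
```python
from h import *
s=r.get_state();print(s['clock'],s['tool_pos'],s['contact_force'],s['opening'])
m=np.array([.4588,.2856,.0675]);z=pose(m,192,45)[1].apply([0,0,1])
plan([pose(m+z*.007,192,45)])
im=snap('side')['color']
cv2.imwrite('pics/o2.png',cv2.resize(im[230:380,200:400,::-1],(800,600)))
```

```text
22.0 [0.45356274 0.28533066 0.0613637 ] [-0.02727991 -0.41734686  0.47235434] 0.5459337959005337
rot [-0.0, -0.0011, 0.0005] trav [0.0045, -0.0055, -0.0067] deg 0
```

View pics/o2.png

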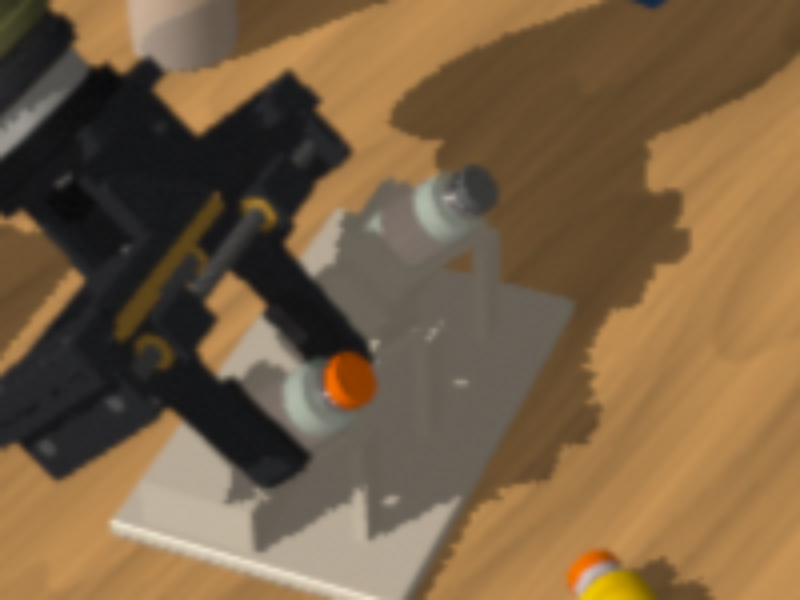

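The jaws straddle orange, cap at (350,380), with grey seated at (455,205) and undisturbed. I'll close and pull it out.

>>> play_rows(
  commands=[
    {"delta_rot": [0, 0, 0], "travel": [0.004, -0.005, -0.006], "gripper": 0.1},
    {"delta_rot": [0, 0, 0], "travel": [0.004, -0.005, -0.006], "gripper": -0.2},
    {"delta_rot": [0, 0, 0], "travel": [0.004, -0.005, -0.006], "gripper": -0.5},
    {"delta_rot": [0, 0, 0], "travel": [0.004, -0.005, -0.006], "gripper": -0.5},
    {"delta_rot": [0, 0, 0], "travel": [0.004, -0.005, -0.006], "gripper": -0.5},
    {"delta_rot": [0, 0, 0], "travel": [0.004, -0.005, -0.006], "gripper": -0.5},
  ],
  force=14,
)

```text
clock: 22.8
tool_pos: [0.4526, 0.2844, 0.0607]
eef_rot: [-0.098, 0.917, -0.041, -0.384]
contact_force: [0.2, -0.2, 0.9]
opening: 0.334
```

>>> play_rows(
  commands=[
    {"delta_rot": [0, 0, 0], "travel": [0.05, 0, 0], "gripper": -0.5},
    {"delta_rot": [0, 0, 0], "travel": [0.12, 0, 0], "gripper": -0.5},
    {"delta_rot": [0, 0, 0], "travel": [0.22, 0, 0], "gripper": -0.5},
    {"delta_rot": [0, 0, 0], "travel": [0.35, 0, 0], "gripper": -0.5},
    {"delta_rot": [0, 0, 0], "travel": [0.5, 0, 0], "gripper": -0.5},
    {"delta_rot": [0, 0, 0], "travel": [0.5, 0, 0], "gripper": -0.5},
  ],
)

```text
clock: 23.55
tool_pos: [0.4001, 0.2733, 0.1156]
eef_rot: [-0.099, 0.917, -0.041, -0.384]
contact_force: [0.0, 0.3, -1.2]
opening: 0.331
```

Run:
```python
from h import *
s=r.get_state();print(s['clock'],s['tool_pos'],s['contact_force'],s['opening'])
plan([pose((.40,.25,.24),190,30),pose((.48,.10,.26),183,15),pose((.55,-.04,.26),175,0),pose((.58,-.15,.20),170.7,0)])
```

```text
23.55 [0.40007277 0.2732761  0.11562514] [ 0.00288115  0.25904963 -1.15182084] 0.33143793736019095
rot [-0.0074, -0.0855, 0.0103] trav [0.6139, -0.1504, -0.5587] deg 16 
rot [-0.0149, -0.0832, 0.036] trav [-0.2378, -1.0774, -0.2913] deg 17 TOO FAR
rot [-0.0058, -0.0832, 0.0442] trav [-0.403, -0.9565, -0.108] deg 17 
rot [0.0, 0.0, 0.0239] trav [-0.2632, -0.7131, 0.4] deg 4
```

>>> play_rows(
  commands=[
    {"delta_rot": [-0.007, -0.085, 0.01], "travel": [0.61, -0.15, -0.56], "gripper": -0.5},
    {"delta_rot": [-0.007, -0.085, 0.01], "travel": [0.61, -0.15, -0.56], "gripper": -0.5},
    {"delta_rot": [-0.007, -0.085, 0.01], "travel": [0.61, -0.15, -0.56], "gripper": -0.5},
  ],
)

```text
clock: 23.92
tool_pos: [0.402, 0.2516, 0.2424]
eef_rot: [-0.085, 0.963, -0.021, -0.255]
contact_force: [0.4, 0.8, -1.4]
opening: 0.336
```

>>> play_rows(
  commands=[
    {"delta_rot": [-0.015, -0.083, 0.036], "travel": [-0.24, -1, -0.29], "gripper": -0.5},
    {"delta_rot": [-0.015, -0.083, 0.036], "travel": [-0.24, -1, -0.29], "gripper": -0.5},
    {"delta_rot": [-0.015, -0.083, 0.036], "travel": [-0.24, -1, -0.29], "gripper": -0.5},
    {"delta_rot": [-0.015, -0.083, 0.036], "travel": [-0.24, -1, -0.29], "gripper": -0.5},
  ],
)

```text
clock: 24.42
tool_pos: [0.4811, 0.1083, 0.2568]
eef_rot: [-0.022, 0.991, -0.005, -0.132]
contact_force: [-0.5, 0.0, -0.7]
opening: 0.339
```

>>> play_rows(
  commands=[
    {"delta_rot": [-0.006, -0.083, 0.044], "travel": [-0.4, -0.97, -0.11], "gripper": -0.5},
    {"delta_rot": [-0.006, -0.083, 0.044], "travel": [-0.4, -0.97, -0.11], "gripper": -0.5},
    {"delta_rot": [-0.006, -0.083, 0.044], "travel": [-0.4, -0.97, -0.11], "gripper": -0.5},
    {"delta_rot": [-0.006, -0.083, 0.044], "travel": [-0.4, -0.97, -0.11], "gripper": -0.5},
  ],
)

```text
clock: 24.92
tool_pos: [0.5495, -0.0324, 0.2571]
eef_rot: [0.046, 0.999, -0.001, -0.002]
contact_force: [-0.2, 1.4, -0.7]
opening: 0.336
```

>>> play_rows(
  commands=[
    {"delta_rot": [0, 0, 0.024], "travel": [-0.26, -0.73, 0.38], "gripper": -0.5},
    {"delta_rot": [0, 0, 0.024], "travel": [-0.26, -0.73, 0.38], "gripper": -0.5},
    {"delta_rot": [0, 0, 0.024], "travel": [-0.26, -0.73, 0.38], "gripper": -0.5},
    {"delta_rot": [0, 0, 0.024], "travel": [-0.26, -0.73, 0.38], "gripper": -0.5},
  ],
)

```text
clock: 25.42
tool_pos: [0.5782, -0.1402, 0.2009]
eef_rot: [0.08, 0.997, 0.001, -0.002]
contact_force: [-0.1, 0.8, 0.6]
opening: 0.333
```

Run:
```python
from h import *
np.set_printoptions(precision=4,suppress=True)
s=r.get_state();print(s['clock'],s['tool_pos'],s['contact_force'],s['opening'],np.round(s['q'],2))
p0,q0=cur()
for n in('top','side'):
    s=snap(n);p=cloud(s)
    m=(cv2.inRange(cv2.cvtColor(s['color'],cv2.COLOR_RGB2HSV),(3,150,100),(14,255,255))>0)&(np.linalg.norm(p-p0,axis=-1)<.08)&(p[...,2]>.12)
    t=q0.inv().apply(p[m]-p0)*1000
    print(n,m.sum(),'tool mm mean',t.mean(0),'min',np.percentile(t,3,axis=0),'max',np.percentile(t,97,axis=0)) if m.any() else print('none')
plan([pose(mouth(.0005,-.003,.125),170.7),pose(mouth(.0005,-.003,.0885),170.7)])
```

```text
25.425 [ 0.5782 -0.1402  0.2009] [-0.0824  0.8321  0.6191] 0.3334001155228949 [ 0.63  0.83 -0.89  1.67  0.74  1.01  0.9 ]
top 38 tool mm mean [ 27.1303  -0.5973 -19.2235] min [ 24.6801  -9.1356 -23.2482] max [ 30.1592   7.9736 -13.331 ]
side 71 tool mm mean [ 29.2813   4.452  -12.394 ] min [ 24.67    -6.3334 -20.9725] max [32.7321 13.5692 -2.9174]
rot [0.0004, -0.0007, 0.0012] trav [-0.0505, -0.2739, 0.5136] deg 0 
rot [0.0, 0.0, 0.0] trav [0.0, 0.0, 0.2433] deg 0
```

>>> play_rows(
  commands=[
    {"delta_rot": [0, -0.001, 0.001], "travel": [-0.05, -0.274, 0.3], "gripper": -0.5},
    {"delta_rot": [0, -0.001, 0.001], "travel": [-0.05, -0.274, 0.51], "gripper": -0.5},
    {"delta_rot": [0, -0.001, 0.001], "travel": [-0.05, -0.274, 0.51], "gripper": -0.5},
    {"delta_rot": [0, -0.001, 0.001], "travel": [-0.05, -0.274, 0.51], "gripper": -0.5},
  ],
)

```text
clock: 26.02
tool_pos: [0.5802, -0.1823, 0.1269]
eef_rot: [0.081, 0.997, 0.0, 0.002]
contact_force: [-0.2, 0.6, 0.2]
opening: 0.334
```

Run:
```python
from h import *
s=r.get_state();print(s['tool_pos'],s['contact_force'])
plan([pose(mouth(.0005,-.003,.0885),170.7)])
```

```text
[ 0.58022216 -0.18234456  0.12689552] [-0.1669331   0.63824718  0.19091593]
rot [0.0002, 0.001, -0.0003] trav [0.0069, 0.0077, 0.256] deg 0
```

>>> play_rows(
  commands=[
    {"delta_rot": [0, 0.001, 0], "travel": [0.007, 0.006, 0.08], "gripper": -0.5},
    {"delta_rot": [0, 0.001, 0], "travel": [0.007, 0.006, 0.15], "gripper": -0.5},
    {"delta_rot": [0, 0.001, 0], "travel": [0.007, 0.006, 0.2], "gripper": -0.5},
    {"delta_rot": [0, 0.001, 0], "travel": [0.007, 0.006, 0.235], "gripper": -0.5},
    {"delta_rot": [0, 0.001, 0], "travel": [0.007, 0.006, 0.255], "gripper": -0.5},
    {"delta_rot": [0, 0.001, 0], "travel": [0.007, 0.006, 0.26], "gripper": -0.5},
  ],
)

```text
clock: 26.78
tool_pos: [0.578, -0.1836, 0.0862]
eef_rot: [0.083, 0.997, -0.0, -0.001]
contact_force: [-2.2, -0.1, 4.1]
opening: 0.34
```

>>> play_rows(
  commands=[
    {"delta_rot": [0, 0, 0], "travel": [0, 0, 0.007], "gripper": -0.5},
    {"delta_rot": [0, 0, 0], "travel": [0, 0, 0.007], "gripper": -0.5},
  ],
)

```text
clock: 27.02
tool_pos: [0.5782, -0.1835, 0.086]
eef_rot: [0.083, 0.997, -0.001, -0.001]
contact_force: [-2.6, 0.0, 6.7]
opening: 0.331
```

>>> play_rows(
  commands=[
    {"delta_rot": [0, 0, 0], "travel": [0, 0, -0.006], "gripper": -0.5},
    {"delta_rot": [0, 0, 0], "travel": [0, 0, -0.006], "gripper": -0.3},
    {"delta_rot": [0, 0, 0], "travel": [0, 0, -0.006], "gripper": -0.22},
    {"delta_rot": [0, 0, 0], "travel": [0, 0, -0.006], "gripper": -0.05},
    {"delta_rot": [0, 0, 0], "travel": [0, 0, -0.006], "gripper": -0.05},
  ],
)

```text
clock: 27.65
tool_pos: [0.5777, -0.1844, 0.0857]
eef_rot: [0.083, 0.997, -0.001, -0.002]
contact_force: [-0.7, -1.0, 1.8]
opening: 0.471
```

>>> play_rows(
  commands=[
    {"delta_rot": [0, 0, 0], "travel": [0, 0, -0.1], "gripper": -0.05},
    {"delta_rot": [0, 0, 0], "travel": [0, 0, -0.35], "gripper": -0.05},
    {"delta_rot": [0, 0, 0], "travel": [0, 0, -0.35], "gripper": -0.5},
  ],
)

```text
clock: 28.02
tool_pos: [0.5805, -0.1828, 0.1419]
eef_rot: [0.083, 0.997, -0.0, 0.002]
contact_force: [0.0, 0.0, 1.4]
opening: 0.387
```

Run:
```python
from h import *
s=r.get_state();print(s['clock'],s['tool_pos'],s['contact_force'],s['opening'])
plan([pose(mouth(.004,-.004,.14),80.7)])
im=snap('side');im2=snap('top')
cv2.imwrite('pics/o6.png',np.hstack([cv2.resize(im2['color'][150:255,360:500,::-1],(400,300),interpolation=cv2.INTER_CUBIC),cv2.resize(im['color'][130:235,300:440,::-1],(400,300),interpolation=cv2.INTER_CUBIC)]))
```

```text
28.025 [ 0.58048751 -0.18277908  0.1419439 ] [0.03436216 0.00658535 1.35128142] 0.3865139589200441
rot [0.001, 0.0009, 0.4989] trav [-0.015, 0.0038, 0.013] deg 90
```

View pics/o6.png

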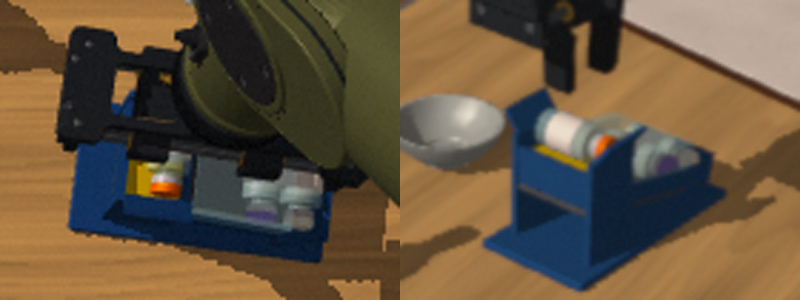

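Orange lies in the mouth, cap to the robot at (165,185). Purple at (262,210) and white at (300,210) are in the lane. Now the same quarter turn and press.

>>> play_rows(
  commands=[
    {"delta_rot": [0, 0, 0.25], "travel": [-0.015, 0.004, 0], "gripper": -1},
    {"delta_rot": [0, 0, 0.25], "travel": [-0.015, 0.004, 0], "gripper": -1},
    {"delta_rot": [0, 0, 0.25], "travel": [-0.015, 0.004, 0], "gripper": -1},
    {"delta_rot": [0.001, 0.001, 0.499], "travel": [-0.015, 0.004, 0], "gripper": -1},
    {"delta_rot": [0.001, 0.001, 0.499], "travel": [-0.015, 0.004, 0], "gripper": -1},
    {"delta_rot": [0.001, 0.001, 0.499], "travel": [-0.015, 0.004, 0], "gripper": -1},
    {"delta_rot": [0.001, 0.001, 0.499], "travel": [-0.015, 0.004, 0], "gripper": -1},
    {"delta_rot": [0.001, 0.001, 0.499], "travel": [-0.015, 0.004, 0], "gripper": -1},
    {"delta_rot": [0.001, 0.001, 0.499], "travel": [-0.015, 0.004, 0], "gripper": -1},
    {"delta_rot": [0.001, 0.001, 0.499], "travel": [-0.015, 0.004, 0], "gripper": -1},
  ],
)

```text
clock: 29.38
tool_pos: [0.5798, -0.1832, 0.1376]
eef_rot: [0.762, 0.648, -0.003, -0.003]
contact_force: [0.5, -0.1, -0.1]
opening: 0.006
```

Run:
```python
from h import *
s=r.get_state();print(s['clock'],s['tool_pos'],s['contact_force'],s['opening'])
plan([pose(mouth(.004,-.004,.075),80.7)])
```

```text
29.375 [ 0.57977629 -0.18317663  0.1375955 ] [ 0.52798785 -0.06595794 -0.12480157] 0.0057692242513957565
rot [-0.0027, 0.0004, 0.0002] trav [0.0077, 0.0228, 0.4171] deg 0
```

>>> play_rows(
  commands=[
    {"delta_rot": [-0.003, 0, 0], "travel": [0.007, 0.023, 0.1], "gripper": -1},
    {"delta_rot": [-0.003, 0, 0], "travel": [0.007, 0.023, 0.17], "gripper": -1},
    {"delta_rot": [-0.003, 0, 0], "travel": [0.007, 0.023, 0.2], "gripper": -1},
    {"delta_rot": [-0.003, 0, 0], "travel": [0.007, 0.023, 0.23], "gripper": -1},
    {"delta_rot": [-0.003, 0, 0], "travel": [0.007, 0.023, 0.26], "gripper": -1},
  ],
)

```text
clock: 30.0
tool_pos: [0.584, -0.1831, 0.0996]
eef_rot: [0.762, 0.647, 0.001, 0.002]
contact_force: [-0.1, -0.7, 4.0]
opening: 0.005
```

>>> play_rows(
  commands=[
    {"delta_rot": [0, 0, 0], "travel": [0, 0, 0.03], "gripper": -1},
    {"delta_rot": [0, 0, 0], "travel": [0, 0, 0.06], "gripper": -1},
    {"delta_rot": [0, 0, 0], "travel": [0, 0, 0.09], "gripper": -1},
  ],
)

```text
clock: 30.38
tool_pos: [0.584, -0.1833, 0.0856]
eef_rot: [0.762, 0.647, 0.001, 0.002]
contact_force: [0.1, -0.1, 2.2]
opening: 0.003
```

>>> play_rows(
  commands=[
    {"delta_rot": [0, 0, 0], "travel": [0, 0, 0.03], "gripper": -1},
    {"delta_rot": [0, 0, 0], "travel": [0, 0, 0.055], "gripper": -1},
    {"delta_rot": [0, 0, 0], "travel": [0, 0, 0.07], "gripper": -1},
    {"delta_rot": [0, 0, 0], "travel": [0, 0, 0.08], "gripper": -1},
    {"delta_rot": [0, 0, 0], "travel": [0, 0, 0.08], "gripper": -1},
  ],
)

```text
clock: 31.0
tool_pos: [0.5839, -0.1829, 0.0739]
eef_rot: [0.762, 0.647, 0.001, 0.001]
contact_force: [-1.1, 0.0, 4.0]
opening: 0.011
```

Run:
```python
from h import *
np.set_printoptions(precision=4,suppress=True)
s=r.get_state();print(s['clock'],s['tool_pos'],s['contact_force'])
for n in('side','top'):
    s=snap(n)
    p=cloud(s)
    for nm,c in(('or',((3,90,60),(14,255,255))),('pu',((120,60,40),(145,255,255)))):
        m=(cv2.inRange(cv2.cvtColor(s['color'],cv2.COLOR_RGB2HSV),*c)>0)&(np.hypot(p[...,0]-.57,p[...,1]+.21)<.1)&(p[...,2]>.03)
        print(n,nm,m.sum(),np.median(p[m],0) if m.any() else '')
```

```text
31.0 [ 0.5839 -0.1829  0.0739] [-1.079   0.022   4.0373]
side or 48 [ 0.5359 -0.2036  0.0678]
side pu 31 [ 0.5314 -0.2359  0.0574]
top or 15 [ 0.5423 -0.2248  0.0755]
top pu 30 [ 0.5369 -0.2492  0.0699]
```

>>> play_rows(
  commands=[
    {"delta_rot": [0, 0, 0], "travel": [0, 0, -0.1], "gripper": -1},
    {"delta_rot": [0, 0, 0], "travel": [0, 0, -0.3], "gripper": -1},
    {"delta_rot": [0, 0, 0], "travel": [0, 0, -0.7], "gripper": -1},
    {"delta_rot": [0, 0, 0], "travel": [0, 0, -1], "gripper": -0.5},
    {"delta_rot": [0, 0, 0], "travel": [0.5, 0, -1], "gripper": -0.5},
    {"delta_rot": [0, 0, 0], "travel": [1, 0, -1], "gripper": -0.5},
    {"delta_rot": [0, 0, 0], "travel": [1, 0, -1], "gripper": -0.5},
  ],
)

```text
clock: 31.98
tool_pos: [0.6079, -0.029, 0.2249]
eef_rot: [0.76, 0.65, 0.002, 0.001]
contact_force: [0.8, 0.3, -0.3]
opening: 0.25
```

Run:
```python
from h import *
np.set_printoptions(precision=4,suppress=True)
s=r.get_state();print(s['clock'],s['tool_pos'],s['contact_force'])
S=snap('side');T=snap('top')
for n,s in(('side',S),('top',T)):
    p=cloud(s)
    for l in('white_cap','purple_cap','orange_cap','sanitiser','dish','swabs','grey'):
        for x in viewer.pinpoint(n,l)[:2]: print(n,l,np.round(x['at'],1),round(x['conf'],2))
    m=(cv2.inRange(cv2.cvtColor(s['color'],cv2.COLOR_RGB2HSV),(20,150,60),(34,255,255))>0)&(np.hypot(p[...,0]-.58,p[...,1]+.18)<.04)&(p[...,2]<.1)
    print('flap z',np.percentile(p[m][:,2],[2,50,98]),m.sum())
a=cv2.resize(T['color'][150:255,360:500,::-1],(400,300),interpolation=cv2.INTER_CUBIC);b=cv2.resize(S['color'][130:235,300:440,::-1],(400,300),interpolation=cv2.INTER_CUBIC)
c=cv2.resize(T['color'][:,:,::-1],(400,300));d=cv2.resize(S['color'][:,:,::-1],(400,300))
cv2.imwrite('pics/fin.png',np.vstack([np.hstack([a,b]),np.hstack([c,d])]))
```

```text
31.975 [ 0.6079 -0.029   0.2249] [ 0.7866  0.2811 -0.3178]
side orange_cap [342.7 369.6] 0.6
side sanitiser [245.8 239.6] 0.67
side dish [317.2 185. ] 0.83
side dish [294.2 337.8] 0.47
side swabs [149.2 321.2] 0.77
side grey [296.  288.7] 0.82
flap z [0.0743 0.0777 0.0815] 114
top orange_cap [205.3 324.6] 0.78
top sanitiser [308.5 144.3] 0.66
top dish [434.3 135.4] 0.63
top dish [248.  251.2] 0.42
top swabs [177.1 152.8] 0.82
top grey [247.  243.6] 0.56
top grey [309.3 145.9] 0.28Traceback (most recent call last):
  File "<stdin>", line 10, in <module>
    return _quantile_unchecked(
        a, q, axis, out, overwrite_input, method, keepdims, weights)
    return _ureduce(a,
                    func=_quantile_ureduce_func,
    ...<5 lines>...
                    overwrite_input=overwrite_input,
                    method=method)
    r = func(a, **kwargs)
    result = _quantile(arr,
                       quantiles=q,
    ...<2 lines>...
                       out=out,
                       weights=wgt)
    slices_having_nans = np.isnan(arr[-1, ...])
                                  ~~~^^^^^^^^^
IndexError: index -1 is out of bounds for axis 0 with size 0
```

The side view puts the flap back up at its original height. The arm still hides the top view, so I'll move it further aside for one last look.

>>> play_rows(
  commands=[
    {"delta_rot": [0, 0, 0], "travel": [1, 0.3, -0.5], "gripper": -0.5},
    {"delta_rot": [0, 0, 0], "travel": [1, 0.3, -0.5], "gripper": -0.5},
    {"delta_rot": [0, 0, 0], "travel": [1, 0.3, -0.5], "gripper": -0.5},
    {"delta_rot": [0, 0, 0], "travel": [1, 0.3, -0.5], "gripper": -0.5},
  ],
)

```text
clock: 33.28
tool_pos: [0.6772, 0.1122, 0.3003]
eef_rot: [0.76, 0.65, 0.003, 0.001]
contact_force: [-0.6, -0.4, 0.0]
opening: 0.25
```

Run:
```python
from h import *
S=snap('side');T=snap('top')
a=cv2.resize(T['color'][150:255,360:500,::-1],(400,300),interpolation=cv2.INTER_CUBIC);b=cv2.resize(S['color'][130:235,300:440,::-1],(400,300),interpolation=cv2.INTER_CUBIC)
c=cv2.resize(T['color'][:,:,::-1],(400,300));d=cv2.resize(S['color'][:,:,::-1],(400,300))
cv2.imwrite('pics/fin.png',np.vstack([np.hstack([a,b]),np.hstack([c,d])]))
```

View pics/fin.png

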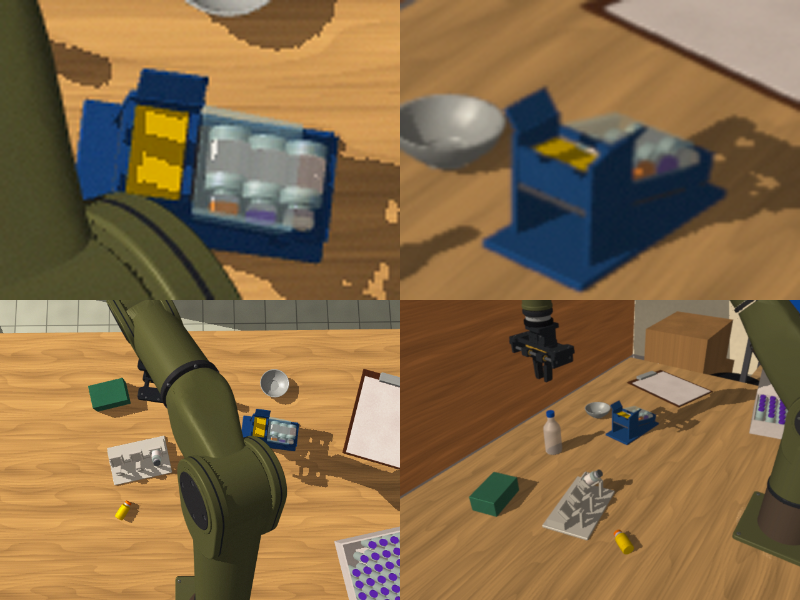

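The lane holds orange at (225,208), purple at (262,213) and white at (300,215) at the outlet, all with caps to the robot. The flap is up, grey is in the rack, everything else is undisturbed, and the arm is clear. Handing in.

```bash
python3 -c "
from h import *
print(r.finish_job(), r.get_state()['clock'])"
```

```text
the job is handed in; nothing more can be done
the job is handed in; nothing more can be done
```

I loaded the purple vial and then the orange one into the magazine, and handed the job in at about 33 s of the 72 s allowed. I took each vial out along its axis, laid it in the mouth with its cap to the robot, and pressed it through the flap with the shut fingertips at about 4 N.

**Final look (top and side views):**
- The lane reads white at the outlet, then purple, then orange, all with caps to the robot.
- The flap is back up; the side view measured it at 78 mm, its starting height.
- The grey vial is still in the rack. The yellow look-alike, dish, sanitiser and swabs look undisturbed.
- The arm touches nothing.

**Checks that disagreed or failed:**
- While placing each vial, I felt 6–7 N of contact before letting go, probably the fingertips on the mouth's rim. I released each vial there, so orange may have settled 2–3 mm onto the flap.
- In the last checks, the trained networks did not find the caps under the clear roof. They found only the yellow look-alike as "orange_cap". The order in the lane is therefore confirmed by eye from the pictures.

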